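Gauge the tram wheels and sort them

TASK

Check the bores of the tram wheels waiting in a row on the brown paper: starting from the wheel nearest the gauge and working along the row, slide each one down the stepped gauge pin as far as it will go without forcing it. Pile the wheels that go right down to the gauge's base squarely, flange down, on the passed wheel that already lies on the plywood board, and lay those that stop at the step in the wooden tray; leave that first wheel in its place and the other things on the bench alone.

Things in the scene. Friction and masses are not known exactly. Their poses are not given: they have to be found in the camera images.
- wheel_a: A wheel of the row (None: not there this time; the letter does not tell its place). Flat spoked steel wheel, about 320 g, 24 mm thick, flange down: tread 56 mm across eight faint flats (one faces its x axis), flange 61 mm across, 5 mm thick, at the bottom. Bore 24 mm (reamed) or 18.5 mm (not yet reamed): the gauge decides. Origin: centre of the underside; z: its axis, up.
- wheel_b: A wheel of the row (None: not there this time; the letter does not tell its place). Flat spoked steel wheel, about 320 g, 24 mm thick, flange down: tread 56 mm across eight faint flats (one faces its x axis), flange 61 mm across, 5 mm thick, at the bottom. Bore 24 mm (reamed) or 18.5 mm (not yet reamed): the gauge decides. Origin: centre of the underside; z: its axis, up.
- wheel_c: A wheel of the row (None: not there this time; the letter does not tell its place). Flat spoked steel wheel, about 320 g, 24 mm thick, flange down: tread 56 mm across eight faint flats (one faces its x axis), flange 61 mm across, 5 mm thick, at the bottom. Bore 24 mm (reamed) or 18.5 mm (not yet reamed): the gauge decides. Origin: centre of the underside; z: its axis, up.
- wheel_d: A wheel of the row (None: not there this time; the letter does not tell its place). Flat spoked steel wheel, about 320 g, 24 mm thick, flange down: tread 56 mm across eight faint flats (one faces its x axis), flange 61 mm across, 5 mm thick, at the bottom. Bore 24 mm (reamed) or 18.5 mm (not yet reamed): the gauge decides. Origin: centre of the underside; z: its axis, up.
- wheel_e: A wheel of the row (None: not there this time; the letter does not tell its place). Flat spoked steel wheel, about 320 g, 24 mm thick, flange down: tread 56 mm across eight faint flats (one faces its x axis), flange 61 mm across, 5 mm thick, at the bottom. Bore 24 mm (reamed) or 18.5 mm (not yet reamed): the gauge decides. Origin: centre of the underside; z: its axis, up.
- wheel_f: A wheel of the row (None: not there this time; the letter does not tell its place). Flat spoked steel wheel, about 320 g, 24 mm thick, flange down: tread 56 mm across eight faint flats (one faces its x axis), flange 61 mm across, 5 mm thick, at the bottom. Bore 24 mm (reamed) or 18.5 mm (not yet reamed): the gauge decides. Origin: centre of the underside; z: its axis, up.
- wheel_g: A wheel of the row (None: not there this time; the letter does not tell its place). Flat spoked steel wheel, about 320 g, 24 mm thick, flange down: tread 56 mm across eight faint flats (one faces its x axis), flange 61 mm across, 5 mm thick, at the bottom. Bore 24 mm (reamed) or 18.5 mm (not yet reamed): the gauge decides. Origin: centre of the underside; z: its axis, up.
- wheel_h: A wheel of the row (None: not there this time; the letter does not tell its place). Flat spoked steel wheel, about 320 g, 24 mm thick, flange down: tread 56 mm across eight faint flats (one faces its x axis), flange 61 mm across, 5 mm thick, at the bottom. Bore 24 mm (reamed) or 18.5 mm (not yet reamed): the gauge decides. Origin: centre of the underside; z: its axis, up.
- wheel_j: A wheel of the row (None: not there this time; the letter does not tell its place). Flat spoked steel wheel, about 320 g, 24 mm thick, flange down: tread 56 mm across eight faint flats (one faces its x axis), flange 61 mm across, 5 mm thick, at the bottom. Bore 24 mm (reamed) or 18.5 mm (not yet reamed): the gauge decides. Origin: centre of the underside; z: its axis, up.
- wheel_k: A wheel of the row (None: not there this time; the letter does not tell its place). Flat spoked steel wheel, about 320 g, 24 mm thick, flange down: tread 56 mm across eight faint flats (one faces its x axis), flange 61 mm across, 5 mm thick, at the bottom. Bore 24 mm (reamed) or 18.5 mm (not yet reamed): the gauge decides. Origin: centre of the underside; z: its axis, up.
- wheel_first: A reamed wheel of the same kind, already passed, lying flange down in the middle of the pile board: the foot of the pile. Origin: centre of its underside.
- gauge: Fixed gauge: steel base 90 x 90 x 18 mm with an upright stepped pin in its middle. From the base up: 21.5 mm thick for 32 mm, a 3 mm bevel in to 17.5 mm (the step), then a pilot 14.5 mm thick, its tip 86 mm above the bench. A reamed wheel goes down to the base; an unreamed one stops on the step, its underside about 33 mm above the base. Origin: centre of the underside.
- gauge_seat (a point): Point on the pin's axis at the top face of the gauge's base (18 mm above the bench), z up: where the underside of a passing wheel ends.
- pile_board: Fixed square plywood board 110 x 110 x 12 mm on which passed wheels are piled. Origin: centre of its underside.
- tray: Loose square wooden tray for rejected wheels, empty, 700 g, 160 x 160 mm outside, 30 mm high, walls and floor 5 mm (inside 150 x 150 mm); wide enough for one wheel with the fingers around it; further rejects may lie on top. Origin: centre of its underside.
- tin: Bystander, not always there: flat round aluminium tin, 72 mm across, 30 mm high. Origin: centre of its underside.
- caliper: Bystander: steel caliper lying flat, 210 mm long, 8 mm thick at most. Origin: underside of the beam's middle.
- screwdriver: Bystander: screwdriver lying on the bench. Origin: middle of its underside.
Mind the look-alikes: they are no part of the job. What is shaped like the wheel_c but blue or pink is not meant. Several things have the shape of the gauge; the one meant has the colours described above.

How it is judged:
By the outcome, as a careful person would: the job done as asked, in the order asked, and still so for the second after the job is handed in, with the robot touching nothing.
Of wheel_a, wheel_b only 1 to 1 are there at a start; the rules pass over those that are not, and their reading is None.
Of wheel_c, wheel_d only 1 to 1 are there at a start; the rules pass over those that are not, and their reading is None.
Of wheel_e, wheel_f only 1 to 1 are there at a start; the rules pass over those that are not, and their reading is None.
Of wheel_g, wheel_h only 1 to 1 are there at a start; the rules pass over those that are not, and their reading is None.
Of wheel_j, wheel_k, tin only 1 to 1 are there at a start; the rules pass over those that are not, and their reading is None.
At some moment in a run one of tray, wheel_j, wheel_k may be knocked a few centimetres aside while the robot is not near it.
Once in a run the grip may slacken for a moment while it holds something.
It also fails if it takes over 210 s, if anything falls off the work surface, if the arm or the gripper's body presses on something with over 40 N, if the wrist force passes 120 N, or if a joint passes its speed limit or range.

ROBOT

A 7-joint arm with a two-finger parallel gripper is mounted at the origin on the work surface. World frame = base frame: x ahead of the robot, y to its left, z up, the work surface at z = 0. Lengths are in mm, angles in rad, forces in N, time in s.
With the tool pointing down it reaches from about 425 to 825 mm from the base axis. Payload 3.6 kg.
Tool frame: the origin (TCP) lies midway between the tips of the shut fingers; the grasp point (between the pads) lies behind it (r.pinch_z is the z of the grasp point in the tool frame, in mm); z points along the fingers, y is the line along which they close (so a half turn about z gives the same grasp; the last joint's range is limited). The gripper opens to 93 mm and grips with 3 to 60 N. Pads are 15 mm wide; open, the fingers measure 128 mm over their backs; the gripper's body (75 mm by 188 mm) begins 65 mm behind the grasp point.
Start: joints at [-1.204, 0.615, -0.013, 1.423, 0.008, 1.103, -0.04], TCP at [248.769, 600.48, 218.64] pointing down, gripper open.
Joint ranges: [-3.12, 3.12], [-0.3, 2.06], [-1.34, 1.32], [0.26, 2.42], [-1.36, 4.5], [0.01, 1.98], [-2.84, 2.84]. Speed limits (rad/s): [2.79, 2.79, 3.14, 3.14, 3.14, 3.14, 3.14].

INTERFACE

Orientations are given as a 3x3 rotation matrix whose columns are the frame's x, y, z axes.
In Python, from rig import monitor, vision, r gives the robot as it stands.
- The arm moves only by the tool jog_arm, never from a script. Its arguments are lists of equal length, an entry for each row: "offset": the shift along the world's x, y, z in mm, a list of three; "turn": the turn, a rotation vector about the world's x, y, z in degrees, a list of three. A call has 1 to 20 rows; each row is the pose to reach, as a shift and turn from the pose commanded when the call began; what a row does not reach only later rows make up. A row lasts 1/12 s, in which the tool goes at most 41.7 mm and 7.16 degrees, less where a joint would pass 70% of its speed; a pose out of reach is approached as far as the arm can. A call with a gripper value outside its range is refused whole. "claw" is the opening, from 0 (shut) to 1 (fully open), set as the call begins (left out, the last holds). The fingers move at their own pace and stop on an object; "grip_force" is the grip in N (left out, the last holds). Time passes only in rows, so rows that repeat a pose let the fingers close. It gives the time, the measured TCP pose, the force, the opening and the grip force at its end, in the units of the state.
- monitor.sense(): the state, without advancing time (a new reading comes with each control period).
- vision.grab_frame(name): name is "scene" or "top" or "wrist"; returns a dict with "pixels" (384x512x3 uint8, blue, green, red), "range_z" (384x512 float32, mm along the optical axis (not along the pixel's ray), 0 where there is no reading), "fx", "fy", "cx", "cy" (pixels), "extrinsics" (4x4, takes a point from camera to world coordinates). Camera axes: x right, y down, z forward; pixel columns grow to the right and rows downward; lengths in mm; the calibration is good to about 2 mm. A picture is of the moment at which its call begins.
- r.close_job(): hands the job in; it is judged then, once.
The state is a dict: "clock": time; "joints": joint angles; "dq": joint speeds; "tau": joint torques, N m; "eef_pos": TCP position; "tool_rot": TCP orientation; "force": force on the tool from outside, world axes, zero at the start; "wrist_torque": the same for the moment, N m; "opening": finger opening in mm; "grasp_force": force on a finger pad.
Only numpy, scipy, OpenCV 4.12 (cv2) and the standard library are available. Lean on these libraries where they do the work, as an engineer would, in place of code of your own. Each camera call takes 0.05 s, during which the arm holds its last target. There are 200 camera calls.

## Working session

There is one attempt and no reset: what is moved stays moved. The work goes in short steps, Python scripts to look and compute and a tool call to move; the robot and the scene stay as the last step left them, time stands still between calls to the robot, and variables do not carry over. Pictures are saved under pics/ and viewed, at most 14 in all, crops included, and the job is handed in when it is done.

Besides the shell and the picture viewer there is one more tool, called after "Request:" in YAML: its name, and indented under it one key for each argument. jog_arm: Moves the arm, as the interface text tells. Its arguments: {"type":"object","properties":{"offset":{"type":"array","items":{"type":"array","items":{"type":"number"}}},"turn":{"type":"array","items":{"type":"array","items":{"type":"number"}}},"claw":{"type":"number"},"grip_force":{"type":"number"}},"required":["offset","turn"]}

```bash
mkdir -p pics; ls; python3 - <<'E'
from rig import monitor, vision, r
import cv2, numpy as np
s=monitor.sense(); print(s, r.pinch_z)
for n in ("top","scene"):
    f=vision.grab_frame(n); cv2.imwrite(f"pics/{n}0.png",f["pixels"]); np.savez(f"{n}0.npz",**f)
    print(n,f["fx"],f["cx"],f["cy"],f["extrinsics"].round(3).tolist())
E
```

```text
pics
{'clock': 0.0, 'joints': array([-1.20451081,  0.61587918, -0.01264339,  1.42487909,  0.00809196,
        1.10340631, -0.04035095]), 'dq': array([-0.00142351, -0.00051331, -0.00139237, -0.00125738, -0.00066896,
       -0.00105055,  0.00141474]), 'tau': array([ 9.00768646e-04, -4.58916163e+01,  2.09218129e-01, -1.65748143e+01,
       -6.10418874e-02,  2.03770021e-02,  2.38246430e-04]), 'eef_pos': array([248.47025117, 599.7820525 , 217.51365545]), 'tool_rot': array([[-9.23897694e-01,  3.82638397e-01, -9.53146867e-04],
       [ 3.82639584e-01,  9.23894743e-01, -2.33521871e-03],
       [-1.29369653e-05, -2.52221490e-03, -9.99996819e-01]]), 'force': array([-0.25699127, -0.20163297,  0.0045575 ]), 'wrist_torque': array([-0.02843629,  0.02962684,  0.01972611]), 'grasp_force': 0.0, 'opening': 92.9851392046604} -18.8
top 495.40296122712493 252.91301843901007 193.88455854552444 [[-0.002, -0.996, 0.085, 433.906], [-1.0, 0.002, -0.003, 18.139], [0.003, -0.085, -0.996, 1593.361], [0.0, 0.0, 0.0, 1.0]]
scene 396.650983200371 255.31409769112554 190.57367053204592 [[-0.8, 0.499, -0.333, 967.912], [0.599, 0.676, -0.428, 555.37], [0.011, -0.542, -0.84, 1051.505], [0.0, 0.0, 0.0, 1.0]]
```

View pics/top0.png

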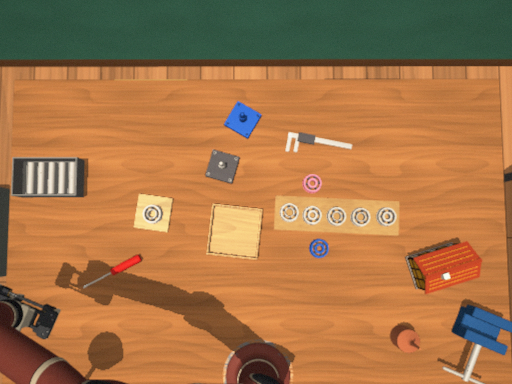

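View pics/scene0.png

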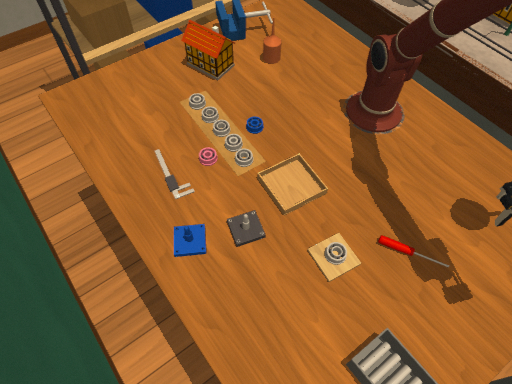

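Top view candidates for the wheels: the steel row at (289,212), (313,214), (337,216), (361,217) and (387,216) is the one described. The pink ring at (312,183) and blue ring at (318,248) are look-alikes. For the gauge, the steel one at (222,166) is meant, and the blue one at (242,119) is not. The pile board with the first wheel is at (153,213) and the tray is at (236,231).

```bash
cat > h.py <<'E'
from rig import monitor, vision, r
import cv2, numpy as np
def cloud(f):
    z=f["range_z"]; v,u=np.mgrid[:z.shape[0],:z.shape[1]]
    P=np.stack([(u-f["cx"])/f["fx"]*z,(v-f["cy"])/f["fy"]*z,z],-1)
    E=f["extrinsics"]; W=P@E[:3,:3].T+E[:3,3]; W[z==0]=np.nan; return W
def proj(f,p):
    E=np.linalg.inv(f["extrinsics"]); q=E[:3,:3]@np.array(p,float)+E[:3,3]
    return np.array([f["fx"]*q[0]/q[2]+f["cx"],f["fy"]*q[1]/q[2]+f["cy"]])
E
python3 - <<'E'
from h import *
for n in("top","scene"):
    f=dict(np.load(n+"0.npz")); W=cloud(f); hgt=W[...,2]
    print(n,"bench z",np.nanmedian(hgt[(abs(W[...,0]-450)<60)&(abs(W[...,1]-250)<60)]))
    m=((hgt>7)&(hgt<95)&(W[...,0]>200)&(W[...,0]<800)).astype(np.uint8)
    k,l,st,c=cv2.connectedComponentsWithStats(m,connectivity=4)
    for i in range(1,k):
        if st[i,4]>25:
            w=W[l==i]; lo,hi=np.percentile(w,[2,98],axis=0)
            print(c[i].round(),st[i,4],"mid",((lo+hi)/2).round(),"size",(hi-lo).round(),"z",np.percentile(w[:,2],[50,98]).round(1))
f=vision.grab_frame("wrist"); print(f["fx"],f["extrinsics"].round(3).tolist()); s=monitor.sense()
T=np.eye(4);T[:3,:3]=s["tool_rot"];T[:3,3]=s["eef_pos"]; print((np.linalg.inv(T)@f["extrinsics"]).round(3).tolist())
E
```

```text
top bench z 1.6573507258217433
[241. 128.] 272 mid [779.  57.  18.] size [41. 89. 16.] z [18.5 26.4]
[305. 137.] 139 mid [ 752. -155.   13.] size [34. 58. 12.] z [11.2 19.6]
[222. 166.] 795 mid [660. 113.  45.] size [93. 93. 69.] z [19.4 79.5]
[ 48. 177.] 2319 mid [621. 659.  41.] size [117. 200.  66.] z [30.4 73.7]
[311. 183.] 199 mid [ 604. -174.   20.] size [53. 54. 21.] z [23.  30.9]
[152. 212.] 1166 mid [512. 333.  24.] size [109. 109.  33.] z [14.3 40.2]
[233. 230.] 589 mid [452.  74.  22.] size [166. 166.  30.] z [26.2 37.5]
[288. 212.] 176 mid [ 512. -100.   19.] size [54. 54. 23.] z [22.8 30.8]
[311. 214.] 203 mid [ 503. -173.   20.] size [53. 53. 25.] z [23.5 32.6]
[386. 216.] 248 mid [ 499. -409.   20.] size [54. 53. 23.] z [21.9 31.2]
[336. 215.] 197 mid [ 499. -251.   20.] size [54. 56. 24.] z [22.  31.9]
[360. 216.] 215 mid [ 496. -325.   19.] size [54. 56. 23.] z [22.9 30.5]
[228. 220.] 30 mid [482.  93.  11.] size [30. 24.  7.] z [ 9.2 14.1]
[251. 227.] 43 mid [462.  19.  11.] size [29. 32.  8.] z [ 9.5 15.6]
[318. 248.] 210 mid [ 398. -193.   19.] size [53. 54. 23.] 
[... 1205 characters left out ...]
3.2 32.9]
[172. 182.] 97 mid [ 748. -159.    9.] size [34. 54.  5.] z [ 8.6 11.6]
[246. 228.] 885 mid [658. 114.  45.] size [94. 95. 68.] z [17.9 79.2]
[199. 235.] 307 mid [777.  58.  17.] size [43. 90.  9.] z [17.8 21.5]
[334. 256.] 1410 mid [509. 333.  23.] size [108. 108.  30.] z [12.7 37.8]
[403. 248.] 400 mid [326. 456.  19.] size [ 94. 165.  18.] z [21.1 28.2]
[390. 363.] 2093 mid [619. 630.  42.] size [119. 139.  60.] z [30.1 71.6]
324.7294214744792 [[0.382, 0.89, 0.248, 178.195], [0.924, -0.367, -0.105, 628.112], [-0.003, 0.269, -0.963, 383.724], [0.0, 0.0, 0.0, 1.0]]
[[0.001, -0.963, -0.269, 75.758], [1.0, 0.001, -0.0, -1.235], [0.001, -0.269, 0.963, -165.972], [0.0, 0.0, 0.0, 1.0]]
```

Request:
jog_arm:
  offset:
    - [200, -300, 0]
    - [200, -300, 0]
    - [200, -300, 0]
    - [200, -300, 0]
    - [200, -300, 0]
    - [200, -300, 0]
    - [200, -300, 0]
    - [200, -300, 0]
    - [200, -300, 0]
    - [262, -680, -68]
    - [262, -680, -68]
    - [262, -680, -68]
    - [262, -680, -68]
    - [262, -680, -68]
    - [262, -680, -68]
    - [262, -680, -68]
    - [262, -680, -68]
    - [262, -680, -68]
    - [262, -680, -68]
    - [262, -680, -68]
  turn:
    - [0, 0, -30]
    - [0, 0, -30]
    - [0, 0, -30]
    - [0, 0, -30]
    - [0, 0, -30]
    - [0, 0, -30]
    - [0, 0, -30]
    - [0, 0, -30]
    - [0, 0, -30]
    - [0, 0, -67.5]
    - [0, 0, -67.5]
    - [0, 0, -67.5]
    - [0, 0, -67.5]
    - [0, 0, -67.5]
    - [0, 0, -67.5]
    - [0, 0, -67.5]
    - [0, 0, -67.5]
    - [0, 0, -67.5]
    - [0, 0, -67.5]
    - [0, 0, -67.5]
  claw: 0.85

```text
clock: 1.82
eef_pos: [510.2, -85.8, 150.1]
tool_rot: [[0.01, 1.0, -0.001], [1.0, -0.01, -0.004], [-0.004, -0.001, -1.0]]
force: [-0.7, 0.5, 0.4]
opening: 78.7
grasp_force: 0.0
```

```bash
python3 - <<'E'
from h import *
f=vision.grab_frame("wrist"); cv2.imwrite("pics/w1.png",f["pixels"]); np.savez("w1.npz",**f)
s=monitor.sense(); print(s["clock"],s["eef_pos"],s["tool_rot"].round(4).tolist(),s["opening"],s["joints"])
for y in (-100,-173): print(proj(f,[509,y,24]), proj(f,[509,y,0]))
E
```

```text
1.8667 [510.29537164 -82.01084675 150.17244844] [[0.0054, 1.0, -0.0012], [1.0, -0.0054, -0.0007], [-0.0007, -0.0012, -1.0]] 78.94003217256356 [-0.10424462  0.51238433  0.32676807  1.8976611  -0.22708856  0.76845609
  0.34241789]
[259.60429541 198.56313571] [259.6212096  191.63707169]
[260.21746658 268.31795797] [260.19275903 257.1645207 ]
```

View pics/w1.png

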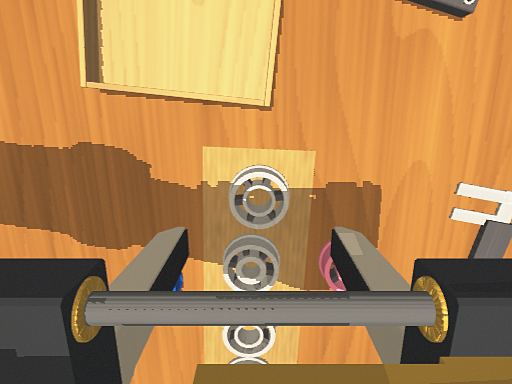

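```bash
cat >> h.py <<'E'
from scipy.optimize import least_squares
def outline(f,c,zt,R=28.,win=8.):
    """sub-pixel tread edge of a disc's top face at height zt by radial image gradient; returns refined centre and radii by angle"""
    g=cv2.GaussianBlur(cv2.cvtColor(f["pixels"],cv2.COLOR_BGR2GRAY),(0,0),1.0).astype(np.float32)
    a=np.arange(0,2*np.pi,np.pi/90); rr=np.arange(R-win,R+win,.25)
    out=[]
    for A in a:
        px=np.array([proj(f,[c[0]+q*np.cos(A),c[1]+q*np.sin(A),zt]) for q in rr],np.float32)
        v=cv2.remap(g,px[:,:1],px[:,1:],cv2.INTER_LINEAR)[:,0]; out.append(v)
    return a,rr,np.array(out)
def disc(W,c,z0,z1,R=40):
    """circle fit to the rim of the points with z0<z<z1 round c"""
    P=W.reshape(-1,3); P=P[np.isfinite(P[:,2])]
    P=P[(np.hypot(P[:,0]-c[0],P[:,1]-c[1])<R)&(P[:,2]>z0)&(P[:,2]<z1)]
    h=cv2.convexHull(P[:,:2].astype(np.float32))
    (x,y),rad=cv2.minEnclosingCircle(h); m=h[:,0]
    s=least_squares(lambda q:np.hypot(m[:,0]-q[0],m[:,1]-q[1])-q[2],[x,y,rad],loss="soft_l1").x
    return s,np.median(P[:,2]),len(P)
E
python3 - <<'E'
from h import *
f=dict(np.load("w1.npz")); W=cloud(f)
for c in([512,-100],[504,-173]):
    print(disc(W,c,18,32))
b=W[(abs(W[...,0]-600)<15)&(abs(W[...,1]+60)<15)]; print("bench",np.median(b[:,2]))
s=disc(W,[512,-100],18,32)[0]
a,rr,o=outline(f,s,24)
cv2.imwrite("pics/pol1.png",cv2.resize(o.T.astype(np.uint8),None,fx=4,fy=6))
u,v=proj(f,[s[0],s[1],24]).astype(int)
cv2.imwrite("pics/c1.png",cv2.resize(f["pixels"][v-45:v+55,u-50:u+50],None,fx=5,fy=5,interpolation=cv2.INTER_CUBIC))
E
```

```text
(array([ 508.2447381 , -102.04521197,   28.22312346]), np.float64(23.639943982655495), 1721)
(array([ 499.42012808, -174.40718791,   28.10110267]), np.float64(23.55821263333121), 1666)
bench -0.019583698188228027
```

View pics/c1.png

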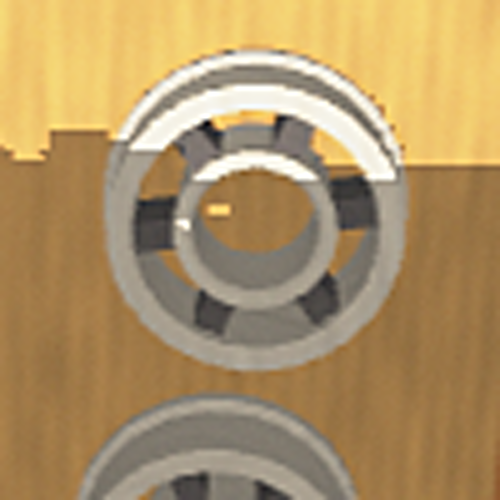

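The crop shows the first steel wheel, uncoloured, with six spokes and about 23.6 mm high. It is seen at about (259,199), so the choice is right. Next I descend on it.

Request:
jog_arm:
  offset:
    - [-2.5, -22.5, -30]
    - [-2.5, -22.5, -60]
    - [-2.5, -22.5, -90]
    - [-2.5, -22.5, -110]
    - [-2.5, -22.5, -120]
    - [-2.5, -22.5, -128]
    - [-2.5, -22.5, -134]
    - [-2.5, -22.5, -139]
    - [-2.5, -22.5, -142.5]
    - [-2.5, -22.5, -142.5]
    - [-2.5, -22.5, -142.5]
    - [-2.5, -22.5, -142.5]
  turn:
    - [0, 0, 5]
    - [0, 0, 5]
    - [0, 0, 5]
    - [0, 0, 5]
    - [0, 0, 5]
    - [0, 0, 5]
    - [0, 0, 5]
    - [0, 0, 5]
    - [0, 0, 5]
    - [0, 0, 5]
    - [0, 0, 5]
    - [0, 0, 5]

```text
clock: 2.87
eef_pos: [508.7, -102.1, 8.7]
tool_rot: [[-0.087, 0.996, 0.001], [0.996, 0.087, -0.0], [-0.0, 0.001, -1.0]]
force: [-0.8, -0.3, -0.1]
opening: 78.7
grasp_force: 0.0
```

```bash
python3 - <<'E'
from h import *
f=vision.grab_frame("wrist"); cv2.imwrite("pics/w2.png",f["pixels"]); np.savez("w2.npz",**f)
s=monitor.sense(); print(s["clock"],s["eef_pos"],s["tool_rot"].round(4).tolist(),s["opening"],s["force"])
print(disc(cloud(f),[508,-102],18,29,R=33))
E
```

```text
2.9167 [ 508.68342617 -102.16140851    8.70572125] [[-0.087, 0.9962, 0.0011], [0.9962, 0.087, -0.0002], [-0.0003, 0.0011, -1.0]] 78.86124330692232 [-0.89979523 -0.31923068 -0.23473295]
(array([ 508.21737505, -101.55645696,   28.09323442]), np.float64(23.531281123296083), 5590)
```

View pics/w2.png

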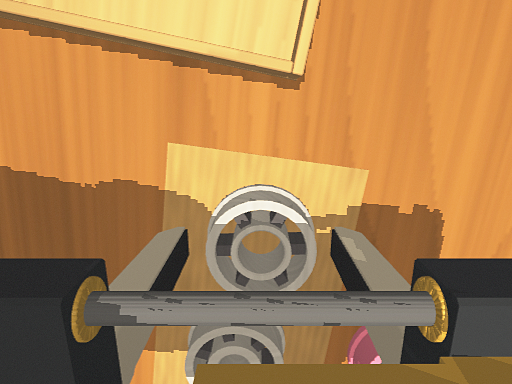

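The fingers straddle the wheel at (262,240), with the pads clear on both sides. I close and lift.

Request:
jog_arm:
  offset:
    - [0, 0.3, -1.5]
    - [0, 0.3, -1.5]
    - [0, 0.3, -1.5]
    - [0, 0.3, -1.5]
    - [0, 0.3, -1.5]
    - [0, 0.3, -1.5]
    - [0, 0.3, -1.5]
    - [0, 0.3, -1.5]
  turn:
    - [0, 0, 0]
    - [0, 0, 0]
    - [0, 0, 0]
    - [0, 0, 0]
    - [0, 0, 0]
    - [0, 0, 0]
    - [0, 0, 0]
    - [0, 0, 0]
  claw: 0.4
  grip_force: 35

```text
clock: 3.58
eef_pos: [508.7, -101.8, 6.7]
tool_rot: [[-0.087, 0.996, 0.001], [0.996, 0.087, -0.0], [-0.0, 0.001, -1.0]]
force: [1.6, -0.6, -1.3]
opening: 55.8
grasp_force: 35.0
```

Request:
jog_arm:
  offset:
    - [0, 0, 10]
    - [0, 0, 30]
    - [0, 0, 60]
    - [0, 0, 90]
    - [0, 0, 120]
    - [0, 0, 130]
    - [0, 0, 130]
    - [0, 0, 130]
  turn:
    - [0, 0, 0]
    - [0, 0, 0]
    - [0, 0, 0]
    - [0, 0, 0]
    - [0, 0, 0]
    - [0, 0, 0]
    - [0, 0, 0]
    - [0, 0, 0]

```text
clock: 4.25
eef_pos: [507.2, -101.3, 136.0]
tool_rot: [[-0.087, 0.996, -0.002], [0.996, 0.087, 0.001], [0.001, -0.002, -1.0]]
force: [0.1, -0.7, -4.6]
opening: 55.7
grasp_force: 35.0
```

```bash
cat >> h.py <<'E'
def hand():
    """wheel in the grip: its top-face centre in the tool frame, from the wrist depth picture"""
    f=vision.grab_frame("wrist"); s=monitor.sense(); W=cloud(f)
    L=(W-s["eef_pos"])@s["tool_rot"]            # tool frame
    P=L.reshape(-1,3); P=P[np.isfinite(P[:,2])]
    P=P[(np.hypot(P[:,0],P[:,1])<34)&(P[:,2]>-24)&(P[:,2]<-8)]
    zt=np.median(P[:,2]); Q=P[(abs(P[:,2]-zt)<2.5)&(abs(P[:,1])<27.5)]
    h=cv2.convexHull(Q[:,:2].astype(np.float32))[:,0]; h=h[abs(h[:,1])<26]
    c=least_squares(lambda q:np.hypot(h[:,0]-q[0],h[:,1]-q[1])-q[2],[0,0,28],loss="soft_l1").x
    A=np.c_[Q[:,:2],np.ones(len(Q))]; pl=np.linalg.lstsq(A,Q[:,2],rcond=None)[0]
    print("t",s["clock"],"eef",s["eef_pos"].round(1),"open",round(s["opening"],1),"gf",round(s["grasp_force"],1),"F",s["force"].round(1))
    print("in tool: centre",c.round(2),"ztop",round(zt,2),"tilt",pl[:2].round(3),"world centre",(s["eef_pos"]+s["tool_rot"]@[c[0],c[1],zt]).round(1))
    return f,s
E
python3 - <<'E'
from h import *
f,s=hand(); cv2.imwrite("pics/w3.png",f["pixels"])
E
```

```text
t 4.3 eef [ 506.6 -101.1  135.1] open 55.8 gf 35.0 F [ 0.2 -0.1 -5. ]
in tool: centre [ 0.08 -0.71 28.03] ztop -17.4 tilt [-0.005 -0.002] world centre [ 505.9 -101.1  152.5]
```

Request:
jog_arm:
  offset:
    - [20, 18, 3]
    - [45, 39, 3]
    - [70, 61, 3]
    - [95, 82, 3]
    - [120, 104, 3]
    - [140, 121, 3]
    - [152, 132, 3]
    - [156, 135, 3]
    - [156, 135, 3]
    - [156, 135, 3]
    - [156, 135, 3]
    - [156, 135, 3]
  turn:
    - [0, 0, 0]
    - [0, 0, 0]
    - [0, 0, 0]
    - [0, 0, 0]
    - [0, 0, 0]
    - [0, 0, 0]
    - [0, 0, 0]
    - [0, 0, 0]
    - [0, 0, 0]
    - [0, 0, 0]
    - [0, 0, 0]
    - [0, 0, 0]

```text
clock: 5.3
eef_pos: [663.1, 31.2, 139.5]
tool_rot: [[-0.084, 0.996, -0.002], [0.996, 0.084, -0.001], [-0.001, -0.002, -1.0]]
force: [-0.5, 0.7, -3.5]
opening: 55.5
grasp_force: 35.0
```

```bash
python3 - <<'E'
from h import *
f,s=hand(); cv2.imwrite("pics/w4.png",f["pixels"]); np.savez("w4.npz",**f)
W=cloud(f); print(proj(f,[659,113,86]))
m=(W[...,2]>76)&(W[...,2]<92)&(np.hypot(W[...,0]-659,W[...,1]-113)<15)
p=W[m]; print(m.sum(),p.mean(0),p.min(0),p.max(0)); vv,uu=np.where(m); print(uu.min(),uu.max(),vv.min(),vv.max())
m=(W[...,2]>64)&(W[...,2]<90)&(np.hypot(W[...,0]-659,W[...,1]-113)<15)
p=W[m]; print(np.percentile(p,[1,50,99],axis=0).round(1).tolist())
for z0 in(12,):
    m=(W[...,2]>z0)&(W[...,2]<24)&(np.hypot(W[...,0]-659,W[...,1]-113)<80)
    print(cv2.minAreaRect(W[m][:,:2].astype(np.float32)))
E
```

```text
t 5.35 eef [663.4  31.6 139.7] open 55.9 gf 35.0 F [-0.  -0.5 -4. ]
in tool: centre [-0.09 -1.66 28.05] ztop -16.27 tilt [-0.006  0.001] world centre [661.8  31.3 156. ]
[265.92201893  89.16663987]
386 [656.34165024 111.88789057  83.87453074] [649.25627644 104.77625499  78.9377615 ] [663.29070376 118.82397181  88.07689016]
251 272 80 102
[[649.7, 105.3, 79.5], [656.4, 111.9, 84.1], [663.1, 118.6, 87.4]]
((656.3905029296875, 112.02693176269531), (90.45825958251953, 90.09661865234375), 73.9144287109375)
```

View pics/w4.png

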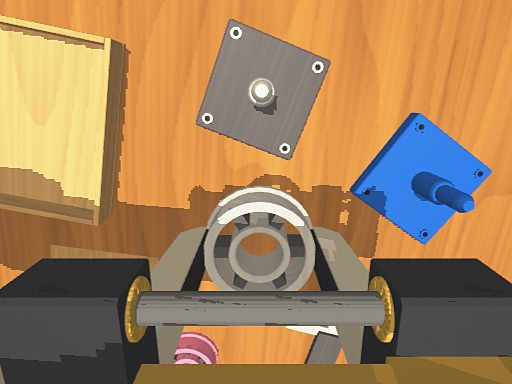

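Request:
jog_arm:
  offset:
    - [-2, 20, 0]
    - [-4, 45, 0]
    - [-6, 65, 0]
    - [-6, 77, 0]
    - [-6, 80, 0]
    - [-6, 80, 0]
    - [-6, 80, -15]
    - [-6, 80, -30]
    - [-6, 80, -38]
    - [-6, 80, -41]
    - [-6, 80, -41]
    - [-6, 80, -41]
    - [-6, 80, -41]
    - [-6, 80, -41]
  turn:
    - [0, 0, 0]
    - [0, 0, 0]
    - [0, 0, 0]
    - [0, 0, 0]
    - [0, 0, 0]
    - [0, 0, 0]
    - [0, 0, 0]
    - [0, 0, 0]
    - [0, 0, 0]
    - [0, 0, 0]
    - [0, 0, 0]
    - [0, 0, 0]
    - [0, 0, 0]
    - [0, 0, 0]

```text
clock: 6.52
eef_pos: [659.0, 113.1, 99.6]
tool_rot: [[-0.087, 0.996, 0.002], [0.996, 0.087, 0.0], [0.0, 0.002, -1.0]]
force: [-0.4, 0.1, -3.4]
opening: 55.9
grasp_force: 35.0
```

```bash
python3 - <<'E'
from h import *
f,s=hand(); np.savez("w5.npz",**f)
u,v=proj(f,[*(s["eef_pos"][:2]),112]).astype(int); print(u,v)
print(proj(f,[656.4,112,86]))
cv2.imwrite("pics/c5.png",cv2.resize(f["pixels"][v-60:v+60,u-75:u+75],None,fx=5,fy=5,interpolation=cv2.INTER_CUBIC))
W=cloud(f); m=(W[...,2]<92)&(W[...,2]>60)&(np.hypot(W[...,0]-656.4,W[...,1]-112)<13); p=W[m]; print(m.sum(),np.percentile(p,[2,50,98],axis=0).round(1).tolist())
E
```

```text
t 6.5667 eef [658.8 113.2  99.5] open 55.7 gf 35.0 F [ 0.3  1.  -3.2]
in tool: centre [ 0.08 -1.26 28.08] ztop -16.54 tilt [-0.006 -0.   ] world centre [657.5 113.2 116. ]
261 250
[256.94065203 232.58816744]
103 [[651.8, 105.8, 80.5], [656.8, 109.7, 85.9], [662.1, 112.2, 87.3]]
```

View pics/c5.png

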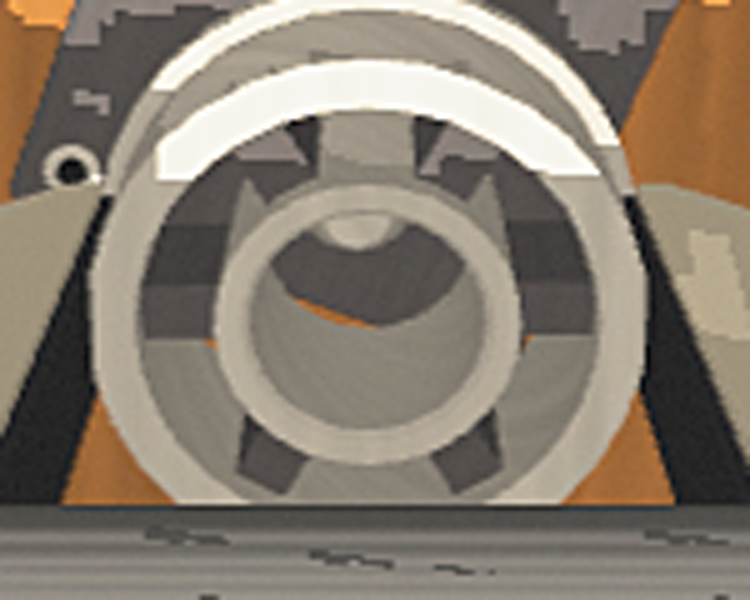

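The pin tip shows through the bore at (360,230) in the crop, about 1 mm left of the bore centre. I correct by (-1.1, -1.2) and descend while watching the force.

Request:
jog_arm:
  offset:
    - [-1.1, -1.2, 0]
    - [-1.1, -1.2, 0]
    - [-1.1, -1.2, -6]
    - [-1.1, -1.2, -12]
    - [-1.1, -1.2, -18]
    - [-1.1, -1.2, -24]
    - [-1.1, -1.2, -30]
    - [-1.1, -1.2, -34]
    - [-1.1, -1.2, -37]
    - [-1.1, -1.2, -39]
    - [-1.1, -1.2, -41]
    - [-1.1, -1.2, -42]
    - [-1.1, -1.2, -43]
    - [-1.1, -1.2, -44]
    - [-1.1, -1.2, -44]
  turn:
    - [0, 0, 0]
    - [0, 0, 0]
    - [0, 0, 0]
    - [0, 0, 0]
    - [0, 0, 0]
    - [0, 0, 0]
    - [0, 0, 0]
    - [0, 0, 0]
    - [0, 0, 0]
    - [0, 0, 0]
    - [0, 0, 0]
    - [0, 0, 0]
    - [0, 0, 0]
    - [0, 0, 0]
    - [0, 0, 0]

```text
clock: 7.82
eef_pos: [657.1, 112.1, 54.6]
tool_rot: [[-0.087, 0.996, -0.0], [0.996, 0.087, 0.0], [0.0, -0.0, -1.0]]
force: [-0.4, -0.3, -3.7]
opening: 56.1
grasp_force: 35.0
```

```bash
python3 - <<'E'
from h import *
f,s=hand()
E
```

```text
t 7.8667 eef [657.2 112.1  54.7] open 55.5 gf 35.0 F [-0.  -0.2 -3.7]
in tool: centre [ 0.24 -1.42 28.06] ztop -16.44 tilt [-0.003 -0.001] world centre [655.8 112.2  71.2]
```

Request:
jog_arm:
  offset:
    - [0, 0, -5]
    - [0, 0, -10]
    - [0, 0, -15]
    - [0, 0, -20]
    - [0, 0, -24]
    - [0, 0, -26.5]
    - [0, 0, -28]
    - [0, 0, -29]
    - [0, 0, -29.6]
    - [0, 0, -30]
    - [0, 0, -30.3]
    - [0, 0, -30.3]
  turn:
    - [0, 0, 0]
    - [0, 0, 0]
    - [0, 0, 0]
    - [0, 0, 0]
    - [0, 0, 0]
    - [0, 0, 0]
    - [0, 0, 0]
    - [0, 0, 0]
    - [0, 0, 0]
    - [0, 0, 0]
    - [0, 0, 0]
    - [0, 0, 0]

```text
clock: 8.87
eef_pos: [657.3, 112.1, 24.9]
tool_rot: [[-0.087, 0.996, 0.0], [0.996, 0.087, 0.0], [0.0, 0.0, -1.0]]
force: [-0.8, -0.3, -1.4]
opening: 55.8
grasp_force: 35.0
```

```bash
python3 - <<'E'
from h import *
f,s=hand()
f=vision.grab_frame("top"); W=cloud(f); m=(W[...,2]>5)&(W[...,2]<22)&(np.hypot(W[...,0]-660,W[...,1]-113)<80)
E
```

```text
t 8.9167 eef [657.3 112.1  24.9] open 55.8 gf 35.0 F [-0.6 -1.2  0.2]
in tool: centre [ 0.32 -1.46 27.95] ztop -16.64 tilt [-0.003  0.001] world centre [655.8 112.3  41.5]
```

Request:
jog_arm:
  offset:
    - [0, 0, -0.4]
    - [0, 0, -0.4]
    - [0, 0, 10]
    - [0, 0, 30]
    - [0, 0, 55]
    - [0, 0, 80]
    - [0, 0, 97]
    - [0, 0, 100]
    - [-20, 20, 100]
    - [-50, 49, 100]
    - [-80, 79, 100]
    - [-110, 108, 100]
    - [-130, 128, 100]
    - [-140, 138, 100]
    - [-142, 140, 100]
    - [-142, 140, 100]
    - [-142, 140, 100]
    - [-142, 140, 100]
  turn:
    - [0, 0, 0]
    - [0, 0, 0]
    - [0, 0, 0]
    - [0, 0, 0]
    - [0, 0, 0]
    - [0, 0, 0]
    - [0, 0, 0]
    - [0, 0, 0]
    - [0, 0, 0]
    - [0, 0, 0]
    - [0, 0, 0]
    - [0, 0, 0]
    - [0, 0, 0]
    - [0, 0, 0]
    - [0, 0, 0]
    - [0, 0, 0]
    - [0, 0, 0]
    - [0, 0, 0]

```text
clock: 10.47
eef_pos: [516.9, 249.7, 124.3]
tool_rot: [[-0.083, 0.997, 0.002], [0.997, 0.083, -0.002], [-0.002, 0.001, -1.0]]
force: [0.8, 0.0, -4.8]
opening: 55.7
grasp_force: 35.0
```

```bash
python3 - <<'E'
from h import *
f,s=hand(); W=cloud(f); np.savez("w6.npz",**f); cv2.imwrite("pics/w6.png",f["pixels"])
print(disc(W,[508,332],30,42,R=36))
m=(W[...,2]>8)&(W[...,2]<17)&(np.hypot(W[...,0]-508,W[...,1]-332)<85)
print(cv2.minAreaRect(W[m][:,:2].astype(np.float32)))
E
```

```text
t 10.5167 eef [516.8 249.8 124.3] open 55.7 gf 35.0 F [-0.   0.5 -2.4]
in tool: centre [ 0.13 -1.13 28.03] ztop -16.5 tilt [-0.006 -0.001] world centre [515.6 249.9 140.8]
(array([503.50201381, 332.10038482,  28.1074922 ]), np.float64(35.7523629926921), 2716)
((507.9394226074219, 332.8252868652344), (110.33116912841797, 110.35314178466797), 81.94486999511719)
```

```bash
python3 - <<'E'
from h import *
for n in("top0","scene0","w6"):
    f=dict(np.load(n+".npz")); W=cloud(f)
    m=(W[...,2]>8)&(W[...,2]<19)&(np.hypot(W[...,0]-508,W[...,1]-332)<85)
    print(n,disc(W,[508,332],30,46,R=36)[0],disc(W,[508,332],27,46,R=36)[0],cv2.minAreaRect(W[m][:,:2].astype(np.float32)))
E
```

```text
top0 [506.85675846 332.73921252  28.03613457] [506.87745897 332.78134186  28.02584374] ((513.872314453125, 329.19305419921875), (152.6127471923828, 154.93116760253906), 23.2149715423584)
scene0 [504.07827854 331.48937712  28.14630023] [504.08462982 331.57326166  28.1655966 ] ((507.99493408203125, 331.9815979003906), (111.27938842773438, 111.4012680053711), 81.94255828857422)
w6 [503.50201381 332.10038482  28.1074922 ] [503.50201381 332.10038482  28.1074922 ] ((507.9394226074219, 332.8252868652344), (110.33116912841797, 110.35314178466797), 81.94486999511719)
```

View pics/w6.png

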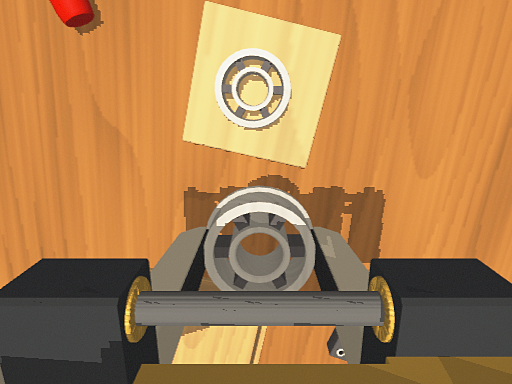

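The foot wheel shows at (253,88), about 4 mm off the board's centre, and the first wheel is in the grip. I place it on the foot wheel.

Request:
jog_arm:
  offset:
    - [-5, 25, 0]
    - [-9, 55, 0]
    - [-11, 75, 0]
    - [-12, 82, 0]
    - [-12, 82, -20]
    - [-12, 82, -45]
    - [-12, 82, -60]
    - [-12, 82, -68]
    - [-12, 82, -73]
    - [-12, 82, -76]
    - [-12, 82, -77]
    - [-12, 82, -77]
    - [-12, 82, -77]
    - [-12, 82, -77]
  turn:
    - [0, 0, 0]
    - [0, 0, 0]
    - [0, 0, 0]
    - [0, 0, 0]
    - [0, 0, 0]
    - [0, 0, 0]
    - [0, 0, 0]
    - [0, 0, 0]
    - [0, 0, 0]
    - [0, 0, 0]
    - [0, 0, 0]
    - [0, 0, 0]
    - [0, 0, 0]
    - [0, 0, 0]

```text
clock: 11.68
eef_pos: [503.7, 334.4, 48.2]
tool_rot: [[-0.087, 0.996, 0.001], [0.996, 0.087, 0.001], [0.001, 0.001, -1.0]]
force: [-0.3, 1.4, -2.3]
opening: 55.4
grasp_force: 35.0
```

```bash
python3 - <<'E'
from h import *
f,s=hand(); print(s["tool_rot"].round(4).tolist())
E
```

```text
t 11.7333 eef [503.6 334.4  48.1] open 55.7 gf 35.0 F [ 0.5 -0.2 -3.3]
in tool: centre [ 0.36 -1.14 27.92] ztop -16.54 tilt [-0.005 -0.001] world centre [502.4 334.6  64.6]
[[-0.0873, 0.9962, 0.0011], [0.9962, 0.0873, 0.0009], [0.0008, 0.0012, -1.0]]
```

Request:
jog_arm:
  offset:
    - [1.1, -2.4, 0]
    - [1.1, -2.4, 0]
    - [1.1, -2.4, 0]
    - [1.1, -2.4, -2]
    - [1.1, -2.4, -3.5]
    - [1.1, -2.4, -4.5]
    - [1.1, -2.4, -5]
    - [1.1, -2.4, -5.4]
    - [1.1, -2.4, -5.4]
  turn:
    - [0, 0, 0]
    - [0, 0, 0]
    - [0, 0, 0]
    - [0, 0, 0]
    - [0, 0, 0]
    - [0, 0, 0]
    - [0, 0, 0]
    - [0, 0, 0]
    - [0, 0, 0]

```text
clock: 12.48
eef_pos: [504.1, 331.7, 42.8]
tool_rot: [[-0.087, 0.996, -0.001], [0.996, 0.087, 0.0], [0.0, -0.0, -1.0]]
force: [-3.0, -0.3, 4.3]
opening: 55.5
grasp_force: 35.0
```

```bash
python3 - <<'E'
from h import *
f,s=hand()
E
```

```text
t 12.5333 eef [504.1 331.7  42.8] open 55.8 gf 35.0 F [-3.1 -1.6  5.6]
in tool: centre [ 0.66 -1.34 27.67] ztop -16.52 tilt [-0.004 -0.002] world centre [502.7 332.2  59.4]
```

Request:
jog_arm:
  offset:
    - [0, 0, 0]
    - [0, 0, 0]
    - [0, 0, 0]
    - [0, 0, 0]
    - [0, 0, 10]
    - [0, 0, 30]
    - [0, 0, 55]
    - [0, -20, 85]
    - [0, -50, 100]
    - [0, -70, 100]
    - [0, -80, 100]
    - [0, -80, 100]
    - [0, -80, 100]
  turn:
    - [0, 0, 0]
    - [0, 0, 0]
    - [0, 0, 0]
    - [0, 0, 0]
    - [0, 0, 0]
    - [0, 0, 0]
    - [0, 0, 0]
    - [0, 0, 0]
    - [0, 0, 0]
    - [0, 0, 0]
    - [0, 0, 0]
    - [0, 0, 0]
    - [0, 0, 0]
  claw: 0.85

```text
clock: 13.62
eef_pos: [503.9, 252.4, 141.8]
tool_rot: [[-0.087, 0.996, -0.001], [0.996, 0.087, 0.001], [0.001, -0.001, -1.0]]
force: [0.3, 0.6, 0.2]
opening: 78.9
grasp_force: 0.0
```

```bash
python3 - <<'E'
from h import *
f=vision.grab_frame("wrist");s=monitor.sense(); W=cloud(f); print(s["eef_pos"],s["force"])
print(disc(W,[503.5,332.1],56,64,R=36)[:2],disc(W,[503.5,332.1],36,44,R=36))
E
```

```text
[503.68476668 253.43367602 141.43620354] [-0.28010585  0.71447653 -0.44329256]
(array([502.70311227, 331.31109005,  28.11277443]), np.float64(59.89860260902999)) (array([499.72923746, 328.59354147,  27.17566095]), np.float64(39.844173974044566), 286)
```

Request:
jog_arm:
  offset:
    - [0, -30, 0]
    - [0, -70, 0]
    - [0, -110, 0]
    - [0, -150, 0]
    - [0, -190, 0]
    - [0, -230, 0]
    - [0, -270, 0]
    - [0, -310, 0]
    - [0, -350, -5]
    - [-2, -380, -12]
    - [-3, -400, -15]
    - [-3, -407, -15]
    - [-3, -407, -15]
    - [-3, -407, -15]
    - [-3, -407, -15]
  turn:
    - [0, 0, -5]
    - [0, 0, -5]
    - [0, 0, -5]
    - [0, 0, -5]
    - [0, 0, -5]
    - [0, 0, -5]
    - [0, 0, -5]
    - [0, 0, -5]
    - [0, 0, -5]
    - [0, 0, -5]
    - [0, 0, -5]
    - [0, 0, -5]
    - [0, 0, -5]
    - [0, 0, -5]
    - [0, 0, -5]

```text
clock: 14.92
eef_pos: [502.1, -152.2, 126.7]
tool_rot: [[-0.004, 1.0, -0.0], [1.0, 0.004, 0.002], [0.002, -0.0, -1.0]]
force: [0.3, 0.2, 0.3]
opening: 79.0
grasp_force: 0.0
```

```bash
cat >> h.py <<'E'
def spoke(f,c,zt):
    """spoke phase (deg, mod 60) from image darkness of the ring between hub and rim at height zt"""
    a=np.radians(np.arange(0,360,1)); W=cloud(f); best=[]
    for q in (18,19,20,21):
        px=np.array([proj(f,[c[0]+q*np.cos(A),c[1]+q*np.sin(A),zt]) for A in a],np.float32)
        best.append(cv2.remap(f["range_z"],px[:,:1],px[:,1:],cv2.INTER_NEAREST)[:,0])
    b=np.mean(best,0); F=np.fft.fft(b-b.mean()); return -np.degrees(np.angle(F[6]))/6, (-np.degrees(np.angle(F[6]))/6+30)%60, abs(F[6])/np.sqrt((abs(F)**2).sum()/2)
E
python3 - <<'E'
from h import *
f=vision.grab_frame("wrist");s=monitor.sense(); W=cloud(f); print(s["eef_pos"],s["force"])
for c in([500,-174],[496,-250]):
  d=disc(W,c,18,30,R=36); print(d, spoke(f,d[0],12),spoke(f,d[0],20))
g=dict(np.load("w1.npz")); print("ref",spoke(g,[508.2,-102],12),spoke(g,[508.2,-102],20))
u,v=proj(f,[500,-174,24]).astype(int)
cv2.imwrite("pics/c7.png",cv2.resize(f["pixels"][max(v-50,0):v+50,u-60:u+60],None,fx=5,fy=5,interpolation=cv2.INTER_CUBIC))
E
```

```text
[ 502.07184672 -152.39832674  126.86768856] [-0.36979729  0.56327676 -0.63633665]
(array([ 499.39530763, -175.01193953,   28.25146197]), np.float64(23.703617765334684), 2213) (np.float32(17.613567), np.float32(47.613567), np.float32(0.44588336)) (np.float32(18.258812), np.float32(48.258812), np.float32(0.31230262))
(array([ 496.05810163, -251.5477803 ,   27.74121172]), np.float64(23.35219589833119), 884) (np.float32(0.277195), np.float32(30.277195), np.float32(0.17888919)) (np.float32(-1.4854373), np.float32(28.514563), np.float32(0.012135771))
ref (np.float32(-24.189583), np.float32(5.810417), np.float32(0.44090182)) (np.float32(-22.191343), np.float32(7.8086567), np.float32(0.552197))
```

View pics/c7.png

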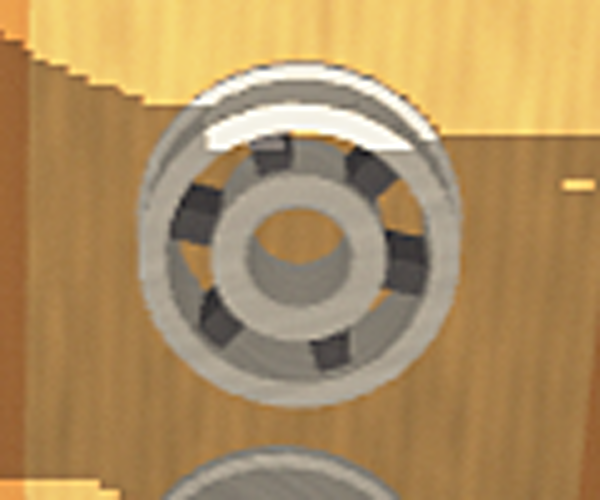

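This is the second wheel, at (300,255) in the crop, with a visibly small bore and spokes turned about -12° (mod 60). The gauge will decide.

Request:
jog_arm:
  offset:
    - [-1.5, -22.6, -30]
    - [-1.5, -22.6, -60]
    - [-1.5, -22.6, -85]
    - [-1.5, -22.6, -97]
    - [-1.5, -22.6, -105]
    - [-1.5, -22.6, -111]
    - [-1.5, -22.6, -116]
    - [-1.5, -22.6, -119.5]
    - [-1.5, -22.6, -119.5]
    - [-1.5, -22.6, -119.5]
    - [-1.5, -22.6, -119.5]
  turn:
    - [0, 0, 3]
    - [0, 0, 3]
    - [0, 0, 3]
    - [0, 0, 3]
    - [0, 0, 3]
    - [0, 0, 3]
    - [0, 0, 3]
    - [0, 0, 3]
    - [0, 0, 3]
    - [0, 0, 3]
    - [0, 0, 3]

```text
clock: 15.88
eef_pos: [500.3, -178.1, 8.1]
tool_rot: [[-0.052, 0.999, 0.001], [0.999, 0.052, -0.0], [-0.0, 0.001, -1.0]]
force: [0.3, -0.3, -0.3]
opening: 79.0
grasp_force: 0.0
```

```bash
python3 - <<'E'
from h import *
f=vision.grab_frame("wrist");s=monitor.sense(); W=cloud(f); print(s["eef_pos"],s["force"],s["opening"])
d=disc(W,[500,-175],18,29,R=33); print(d)
E
```

```text
[ 500.22176314 -178.09760474    8.0539968 ] [-0.54065158 -0.40728046  0.11003462] 78.61584899972827
(array([ 499.35926061, -174.84387262,   28.22889365]), np.float64(23.681342183086883), 6527)
```

Request:
jog_arm:
  offset:
    - [0.3, 3.1, -1.3]
    - [0.3, 3.1, -1.3]
    - [0.3, 3.1, -1.3]
  turn:
    - [0, 0, 0]
    - [0, 0, 0]
    - [0, 0, 0]

```text
clock: 16.18
eef_pos: [500.2, -174.4, 6.2]
tool_rot: [[-0.053, 0.999, 0.0], [0.999, 0.053, 0.0], [0.0, 0.0, -1.0]]
force: [1.0, -0.4, 0.6]
opening: 78.9
grasp_force: 0.0
```

Request:
jog_arm:
  offset:
    - [0, 0, 0]
    - [0, 0, 0]
    - [0, 0, 0]
    - [0, 0, 0]
    - [0, 0, 0]
    - [0, 0, 0]
    - [0, 0, 0]
    - [0, 0, 0]
  turn:
    - [0, 0, 0]
    - [0, 0, 0]
    - [0, 0, 0]
    - [0, 0, 0]
    - [0, 0, 0]
    - [0, 0, 0]
    - [0, 0, 0]
    - [0, 0, 0]
  claw: 0.4
  grip_force: 35

```text
clock: 16.85
eef_pos: [500.3, -174.9, 6.2]
tool_rot: [[-0.052, 0.999, 0.0], [0.999, 0.052, -0.0], [-0.0, 0.0, -1.0]]
force: [0.5, -0.4, -0.7]
opening: 58.0
grasp_force: 35.0
```

```bash
python3 - <<'E'
from h import *
f,s=hand()
c=s["eef_pos"]; print(spoke(f,[c[0]-1,c[1]],12))
E
```

```text
t 16.9 eef [ 500.2 -175.     6.2] open 58.5 gf 35.0 F [ 0.2 -0.  -0.9]
in tool: centre [ 0.51 -1.17 27.96] ztop -17.28 tilt [-0.004 -0.   ] world centre [ 499.  -174.5   23.4]
(np.float32(17.319254), np.float32(47.319252), np.float32(0.47739193))
```

The opening is 58 rather than 56, so I am not on flats. I open, turn -15° and grip again.

Request:
jog_arm:
  offset:
    - [0, 0, 0.5]
    - [0, 0, 0.5]
    - [0, 0, 0.5]
    - [0, 0, 0.5]
    - [0, 0, 0.5]
    - [0, 0, 0.5]
    - [0, 0, 0.5]
    - [0, 0, 0.5]
    - [0, 0, 0.5]
  turn:
    - [0, 0, 0]
    - [0, 0, 0]
    - [0, 0, 0]
    - [0, 0, -5]
    - [0, 0, -10]
    - [0, 0, -15]
    - [0, 0, -15]
    - [0, 0, -15]
    - [0, 0, -15]
  claw: 0.8

```text
clock: 17.65
eef_pos: [500.0, -174.7, 6.6]
tool_rot: [[0.206, 0.979, -0.0], [0.979, -0.206, 0.0], [0.0, -0.0, -1.0]]
force: [-0.4, -0.5, 0.6]
opening: 74.1
grasp_force: 0.0
```

Request:
jog_arm:
  offset:
    - [0, 0, 0]
    - [0, 0, 0]
    - [0, 0, 0]
    - [0, 0, 0]
    - [0, 0, 0]
    - [0, 0, 0]
    - [0, 0, 0]
    - [0, 0, 0]
  turn:
    - [0, 0, 0]
    - [0, 0, 0]
    - [0, 0, 0]
    - [0, 0, 0]
    - [0, 0, 0]
    - [0, 0, 0]
    - [0, 0, 0]
    - [0, 0, 0]
  claw: 0.4

```text
clock: 18.32
eef_pos: [500.0, -174.8, 6.6]
tool_rot: [[0.208, 0.978, -0.0], [0.978, -0.208, 0.0], [-0.0, -0.0, -1.0]]
force: [-0.4, -0.3, 0.7]
opening: 59.1
grasp_force: 35.0
```

```bash
python3 - <<'E'
from h import *
f,s=hand()
c=s["eef_pos"]; print(spoke(f,[c[0]-1,c[1]],12))
E
```

```text
t 18.3667 eef [ 500.  -174.9    6.7] open 58.7 gf 35.0 F [-0.9  0.1  1.4]
in tool: centre [ 0.33 -0.89 27.84] ztop -16.84 tilt [-0.003  0.001] world centre [ 499.2 -174.4   23.5]
(np.float32(16.197973), np.float32(46.197975), np.float32(0.44165143))
```

Request:
jog_arm:
  offset:
    - [0, 0, 0]
    - [0, 0, 0]
    - [0, 0, 0]
    - [0, 0, 0]
    - [0, 0, 0]
    - [0, 0, 0]
    - [0, 0, 0]
    - [0, 0, 0]
    - [0, 0, 0]
    - [0, 0, 0]
    - [0, 0, 0]
  turn:
    - [0, 0, 0]
    - [0, 0, 0]
    - [0, 0, 0]
    - [0, 0, 5]
    - [0, 0, 11]
    - [0, 0, 17]
    - [0, 0, 23]
    - [0, 0, 29]
    - [0, 0, 29]
    - [0, 0, 29]
    - [0, 0, 29]
  claw: 0.8

```text
clock: 19.28
eef_pos: [500.1, -174.9, 6.6]
tool_rot: [[-0.29, 0.957, -0.0], [0.957, 0.29, 0.0], [0.0, -0.0, -1.0]]
force: [0.5, -0.3, -0.9]
opening: 74.6
grasp_force: 0.0
```

Request:
jog_arm:
  offset:
    - [0, 0, 0]
    - [0, 0, 0]
    - [0, 0, 0]
    - [0, 0, 0]
    - [0, 0, 0]
    - [0, 0, 0]
    - [0, 0, 0]
    - [0, 0, 0]
  turn:
    - [0, 0, 0]
    - [0, 0, 0]
    - [0, 0, 0]
    - [0, 0, 0]
    - [0, 0, 0]
    - [0, 0, 0]
    - [0, 0, 0]
    - [0, 0, 0]
  claw: 0.4

```text
clock: 19.95
eef_pos: [500.1, -174.7, 6.6]
tool_rot: [[-0.292, 0.956, 0.0], [0.956, 0.292, 0.0], [0.0, 0.0, -1.0]]
force: [-0.7, 0.6, 0.0]
opening: 55.7
grasp_force: 34.9
```

Request:
jog_arm:
  offset:
    - [0, 0, 10]
    - [0, 0, 30]
    - [0, 0, 60]
    - [0, 0, 90]
    - [0, 0, 115]
    - [0, 0, 130]
    - [0, 0, 130]
    - [0, 0, 130]
  turn:
    - [0, 0, 0]
    - [0, 0, 0]
    - [0, 0, 0]
    - [0, 0, 0]
    - [0, 0, 0]
    - [0, 0, 0]
    - [0, 0, 0]
    - [0, 0, 0]

```text
clock: 20.62
eef_pos: [499.7, -174.7, 137.0]
tool_rot: [[-0.292, 0.956, 0.0], [0.956, 0.292, -0.0], [-0.0, 0.0, -1.0]]
force: [-0.7, -0.0, -3.5]
opening: 55.5
grasp_force: 34.9
```

```bash
python3 - <<'E'
from h import *
f,s=hand()
c=s["eef_pos"]; print(s["joints"].round(2),s["tool_rot"].round(3).tolist())
E
```

```text
t 20.6667 eef [ 498.9 -174.3  135.9] open 55.7 gf 34.9 F [ 0.5 -0.2 -3.5]
in tool: centre [ 1.000e-02 -7.400e-01  2.817e+01] ztop -17.89 tilt [-0.003 -0.001] world centre [ 498.3 -174.6  153.8]
[ 0.14  0.54  0.23  1.88 -0.17  0.75  0.76] [[-0.292, 0.956, -0.002], [0.956, 0.292, 0.001], [0.001, -0.002, -1.0]]
```

Request:
jog_arm:
  offset:
    - [12, 20, 0]
    - [30, 55, 0]
    - [49, 90, 0]
    - [68, 125, 0]
    - [87, 160, 0]
    - [106, 195, 0]
    - [125, 230, 0]
    - [144, 262, 0]
    - [154, 280, 0]
    - [157, 286, 0]
    - [157, 286.5, 0]
    - [157, 286.5, -15]
    - [157, 286.5, -30]
    - [157, 286.5, -37]
    - [157, 286.5, -37]
    - [157, 286.5, -37]
    - [157, 286.5, -37]
    - [157, 286.5, -37]
  turn:
    - [0, 0, -2]
    - [0, 0, -4]
    - [0, 0, -6]
    - [0, 0, -8]
    - [0, 0, -10]
    - [0, 0, -12]
    - [0, 0, -12]
    - [0, 0, -12]
    - [0, 0, -12]
    - [0, 0, -12]
    - [0, 0, -12]
    - [0, 0, -12]
    - [0, 0, -12]
    - [0, 0, -12]
    - [0, 0, -12]
    - [0, 0, -12]
    - [0, 0, -12]
    - [0, 0, -12]

```text
clock: 22.17
eef_pos: [657.7, 111.2, 100.7]
tool_rot: [[-0.087, 0.996, 0.002], [0.996, 0.087, 0.0], [-0.0, 0.002, -1.0]]
force: [1.0, 0.7, -2.2]
opening: 55.5
grasp_force: 34.9
```

```bash
python3 - <<'E'
from h import *
f,s=hand()
E
```

```text
t 22.2167 eef [657.7 111.5 100.7] open 55.6 gf 34.9 F [ 1.4 -0.3 -3.8]
in tool: centre [ 0.05 -1.36 28.03] ztop -16.79 tilt [-0.003  0.001] world centre [656.3 111.4 117.5]
```

Request:
jog_arm:
  offset:
    - [0, 0.5, 0]
    - [0, 0.5, -6]
    - [0, 0.5, -14]
    - [0, 0.5, -22]
    - [0, 0.5, -30]
    - [0, 0.5, -35]
    - [0, 0.5, -38]
    - [0, 0.5, -40]
    - [0, 0.5, -41]
    - [0, 0.5, -42]
    - [0, 0.5, -42.6]
    - [0, 0.5, -43.2]
    - [0, 0.5, -43.6]
    - [0, 0.5, -43.6]
  turn:
    - [0, 0, 0]
    - [0, 0, 0]
    - [0, 0, 0]
    - [0, 0, 0]
    - [0, 0, 0]
    - [0, 0, 0]
    - [0, 0, 0]
    - [0, 0, 0]
    - [0, 0, 0]
    - [0, 0, 0]
    - [0, 0, 0]
    - [0, 0, 0]
    - [0, 0, 0]
    - [0, 0, 0]

```text
clock: 23.38
eef_pos: [657.8, 112.2, 57.8]
tool_rot: [[-0.087, 0.996, 0.002], [0.996, 0.087, 0.001], [0.0, 0.002, -1.0]]
force: [-2.7, -0.4, 6.7]
opening: 56.1
grasp_force: 34.9
```

```bash
python3 - <<'E'
from h import *
f,s=hand()
E
```

```text
t 23.4333 eef [657.8 112.3  57.9] open 55.8 gf 34.9 F [-2.5 -0.   6.1]
in tool: centre [ 0.43 -1.24 27.93] ztop -16.89 tilt [-0.002  0.   ] world centre [656.5 112.6  74.8]
```

It stops on the step with a gentle contact force, so this wheel is a reject and goes to the tray.

Request:
jog_arm:
  offset:
    - [-0.5, 0, 15]
    - [-0.5, 0, 40]
    - [-0.5, 0, 65]
    - [-0.5, 0, 72]
    - [-20, -12, 72]
    - [-50, -28, 72]
    - [-85, -48, 72]
    - [-120, -67, 72]
    - [-155, -87, 72]
    - [-185, -104, 72]
    - [-197, -110, 72]
    - [-200, -112, 72]
    - [-200, -112, 72]
    - [-200, -112, 72]
    - [-200, -112, 72]
  turn:
    - [0, 0, 0]
    - [0, 0, 0]
    - [0, 0, 0]
    - [0, 0, 0]
    - [0, 0, 0]
    - [0, 0, 0]
    - [0, 0, 0]
    - [0, 0, 0]
    - [0, 0, 0]
    - [0, 0, 0]
    - [0, 0, 0]
    - [0, 0, 0]
    - [0, 0, 0]
    - [0, 0, 0]
    - [0, 0, 0]

```text
clock: 24.68
eef_pos: [459.1, 1.1, 128.0]
tool_rot: [[-0.089, 0.996, 0.002], [0.996, 0.089, 0.0], [-0.0, 0.002, -1.0]]
force: [-0.6, 0.4, -3.7]
opening: 55.6
grasp_force: 34.9
```

```bash
python3 - <<'E'
from h import *
f,s=hand(); cv2.imwrite("pics/w8.png",f["pixels"]); np.savez("w8.npz",**f); W=cloud(f)
m=(W[...,2]>24)&(W[...,2]<36)&(np.hypot(W[...,0]-450,W[...,1]-74)<125)
print(m.sum(),cv2.minAreaRect(W[m][:,:2].astype(np.float32)))
E
```

```text
t 24.7333 eef [458.9   1.1 127.9] open 55.7 gf 34.9 F [ 0.1  0.4 -3.3]
in tool: centre [ 0.46 -0.93 27.92] ztop -16.97 tilt [-0.003  0.001] world centre [457.9   1.4 144.9]
4743 ((447.72021484375, 72.17923736572266), (160.0560302734375, 160.8408660888672), 83.69268035888672)
```

View pics/w8.png

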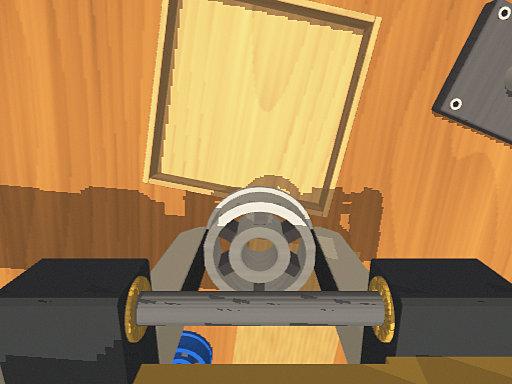

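The tray at (265,100) is empty and its centre is at (448,72). I lower the wheel into it.

Request:
jog_arm:
  offset:
    - [-3, 20, 0]
    - [-7, 45, 0]
    - [-10, 65, 0]
    - [-10.2, 71, -10]
    - [-10.2, 71, -35]
    - [-10.2, 71, -65]
    - [-10.2, 71, -90]
    - [-10.2, 71, -102]
    - [-10.2, 71, -109]
    - [-10.2, 71, -112.5]
    - [-10.2, 71, -114.5]
    - [-10.2, 71, -115.5]
    - [-10.2, 71, -116.3]
    - [-10.2, 71, -116.6]
    - [-10.2, 71, -116.6]
  turn:
    - [0, 0, -3]
    - [0, 0, -6]
    - [0, 0, -9]
    - [0, 0, -11]
    - [0, 0, -11]
    - [0, 0, -11]
    - [0, 0, -11]
    - [0, 0, -11]
    - [0, 0, -11]
    - [0, 0, -11]
    - [0, 0, -11]
    - [0, 0, -11]
    - [0, 0, -11]
    - [0, 0, -11]
    - [0, 0, -11]

```text
clock: 25.98
eef_pos: [447.3, 71.3, 12.0]
tool_rot: [[0.105, 0.995, 0.001], [0.995, -0.105, 0.0], [0.0, 0.001, -1.0]]
force: [0.7, -0.6, -3.8]
opening: 55.6
grasp_force: 34.9
```

```bash
python3 - <<'E'
from h import *
f,s=hand()
E
```

```text
t 26.0333 eef [447.2  71.3  11.9] open 55.6 gf 34.9 F [ 0.2  0.6 -3. ]
in tool: centre [ 0.05 -1.02 28.03] ztop -16.93 tilt [-0.004  0.001] world centre [446.2  71.4  28.9]
```

Request:
jog_arm:
  offset:
    - [0, 0, -0.6]
    - [0, 0, -0.6]
    - [0, 0, -0.4]
    - [0, 0, -0.4]
    - [0, 0, -0.4]
    - [0, 0, 10]
    - [0, 0, 35]
    - [0, 0, 70]
    - [0, 0, 105]
    - [0, 0, 118]
  turn:
    - [0, 0, 0]
    - [0, 0, 0]
    - [0, 0, 0]
    - [0, 0, 0]
    - [0, 0, 0]
    - [0, 0, 0]
    - [0, 0, 0]
    - [0, 0, 0]
    - [0, 0, 0]
    - [0, 0, 0]
  claw: 0.75

```text
clock: 26.87
eef_pos: [448.9, 71.2, 133.2]
tool_rot: [[0.105, 0.994, 0.006], [0.994, -0.105, 0.001], [0.002, 0.006, -1.0]]
force: [0.6, -0.7, -0.3]
opening: 69.4
grasp_force: 0.0
```

Request:
jog_arm:
  offset:
    - [5, -30, 0]
    - [12, -70, 0]
    - [19, -110, 0]
    - [26, -150, 0]
    - [33, -190, 0]
    - [40, -230, 0]
    - [46, -270, 0]
    - [49, -295, 0]
    - [50, -302, 0]
    - [50, -302, 0]
    - [50, -302, 0]
    - [50, -302, 0]
    - [50, -302, 0]
  turn:
    - [0, 0, 3]
    - [0, 0, 6]
    - [0, 0, 6]
    - [0, 0, 6]
    - [0, 0, 6]
    - [0, 0, 6]
    - [0, 0, 6]
    - [0, 0, 6]
    - [0, 0, 6]
    - [0, 0, 6]
    - [0, 0, 6]
    - [0, 0, 6]
    - [0, 0, 6]
  claw: 0.82

```text
clock: 27.95
eef_pos: [497.1, -228.1, 129.3]
tool_rot: [[-0.004, 1.0, -0.001], [1.0, 0.004, 0.002], [0.002, -0.001, -1.0]]
force: [-0.6, 1.2, -0.3]
opening: 76.6
grasp_force: 0.0
```

```bash
cat >> h.py <<'E'
def row(c):
    f=vision.grab_frame("wrist");s=monitor.sense(); W=cloud(f); p=s["eef_pos"]; print("t",s["clock"],"eef",p.round(1),"yaw of y",np.degrees(np.arctan2(s["tool_rot"][1,1],s["tool_rot"][0,1])).round(1))
    d=disc(W,c,18,30,R=36); print("wheel",d[0].round(1),round(d[1],1),"spoke",spoke(f,d[0],12)[1:])
    # support width of the tread outline by direction: flats give minima every 45 deg
    return f,s,d
E
python3 - <<'E'
from h import *
f,s,d=row([496.1,-251.5]); np.savez("w9.npz",**f)
t=vision.grab_frame("top"); W=cloud(t); print("tray wheel",disc(W,[449,73],24,40,R=40)[0]) 
m=(W[...,2]>14)&(W[...,2]<40)&(np.hypot(W[...,0]-450,W[...,1]-74)<125); print(cv2.minAreaRect(W[m][:,:2].astype(np.float32)))
print("wheels",[disc(W,[500,y],18,36,R=36)[0].round(1).tolist() for y in(-325,-410)])
E
```

```text
t 28.0 eef [ 497.1 -228.4  129.4] yaw of y 0.2
wheel [ 495.9 -252.5   28.2] 23.6 spoke (np.float32(29.768974), np.float32(0.44055557))
tray wheel [449.81930155  72.60302399  27.52068773]
((452.2769775390625, 73.52601623535156), (159.98095703125, 194.7781982421875), 83.5091323852539)Traceback (most recent call last):
  File "<stdin>", line 5, in <module>
  File "h.py", line 25, in disc
    (x,y),rad=cv2.minEnclosingCircle(h); m=h[:,0]
              ~~~~~~~~~~~~~~~~~~~~~~^^^
cv2.error: OpenCV(4.12.0) /io/opencv/modules/imgproc/src/shapedescr.cpp:201: error: (-215:Assertion failed) count >= 0 && (depth == CV_32F || depth == CV_32S) in function 'minEnclosingCircle'
```

```bash
cat >> h.py <<'E'
def flats(f,c,zlo=20):
    """phase (deg mod 45) of the flats from the grey edge of the tread's top rim"""
    W=cloud(f); P=W.reshape(-1,3); P=P[np.isfinite(P[:,2])]
    P=P[(np.hypot(P[:,0]-c[0],P[:,1]-c[1])<32)&(P[:,2]>zlo)&(P[:,2]<30)]
    th=np.radians(np.arange(0,360,1.)); H=np.array([(( P[:,0]-c[0])*np.cos(t)+(P[:,1]-c[1])*np.sin(t)).max() for t in th])
    A=np.c_[np.ones(360),np.cos(th),np.sin(th),np.cos(2*th),np.sin(2*th),np.cos(8*th),np.sin(8*th)]
    q=np.linalg.lstsq(A,H,rcond=None)[0]
    return np.degrees(np.arctan2(-q[6],-q[5]))/8, np.hypot(q[5],q[6]), q[0]
E
python3 - <<'E'
from h import *
for n,c in(("w1",[508.2,-102]),("w1",[499.4,-174.4]),("w2",[508.2,-101.6]),("w9",[495.9,-252.5])):
    f=dict(np.load(n+".npz")); print(n,[flats(f,c,z) for z in(18,21)])
E
```

```text
w1 [(np.float64(1.801594802021528), np.float64(0.045747310116669875), np.float64(28.226097886334433)), (np.float64(2.392505209166071), np.float64(0.04381302804351907), np.float64(28.217895820425436))]
w1 [(np.float64(0.2898866750782865), np.float64(0.16638717773416886), np.float64(27.87245853499446)), (np.float64(0.3586052470934173), np.float64(0.1824740560623351), np.float64(27.844346402066318))]
w2 [(np.float64(5.766674184780232), np.float64(0.09265032940052444), np.float64(27.909394371103623)), (np.float64(5.137056356573304), np.float64(0.12104953561329286), np.float64(27.862455742182163))]
w9 [(np.float64(-21.24866331559476), np.float64(0.03876353077228095), np.float64(28.196033411104025)), (np.float64(-21.84766358125303), np.float64(0.042737721938935436), np.float64(28.16532442692618))]
```

Request:
jog_arm:
  offset:
    - [0, -22, -30]
    - [0, -22, -60]
    - [0, -22, -85]
    - [0, -22, -98]
    - [0, -22, -106]
    - [0, -22, -112]
    - [0, -22, -117]
    - [0, -22, -120]
    - [0, -22, -120]
    - [0, -22, -120]
    - [0, -22, -120]
  turn:
    - [0, 0, 0]
    - [0, 0, 0]
    - [0, 0, 0]
    - [0, 0, 0]
    - [0, 0, 0]
    - [0, 0, 0]
    - [0, 0, 0]
    - [0, 0, 0]
    - [0, 0, 0]
    - [0, 0, 0]
    - [0, 0, 0]

```text
clock: 28.97
eef_pos: [497.4, -253.1, 10.1]
tool_rot: [[0.0, 1.0, 0.001], [1.0, -0.0, -0.001], [-0.001, 0.001, -1.0]]
force: [0.4, -0.3, -0.2]
opening: 76.5
grasp_force: 0.0
```

```bash
python3 - <<'E'
from h import *
f,s,d=row([496,-252.5]); np.savez("w10.npz",**f)
print(flats(f,d[0],18),flats(f,d[0],21),s["opening"])
E
```

```text
t 29.0167 eef [ 497.3 -253.    10.1] yaw of y -0.0
wheel [ 495.9 -252.4   28.2] 23.6 spoke (np.float32(28.238735), np.float32(0.40793604))
(np.float64(0.7964774777025998), np.float64(0.13147050913511144), np.float64(27.992045218238935)) (np.float64(0.7409924135610664), np.float64(0.16296521392718047), np.float64(27.955157818343192)) 76.07870470248722
```

Request:
jog_arm:
  offset:
    - [0, 0.6, -2]
    - [0, 0.6, -3.5]
    - [0, 0.6, -3.5]
    - [0, 0.6, -3.5]
  turn:
    - [0, 0, -1]
    - [0, 0, -1]
    - [0, 0, -1]
    - [0, 0, -1]

```text
clock: 29.35
eef_pos: [496.8, -252.1, 5.8]
tool_rot: [[0.017, 1.0, -0.0], [1.0, -0.017, 0.0], [0.0, -0.0, -1.0]]
force: [0.8, 0.6, -0.1]
opening: 75.9
grasp_force: 0.0
```

Request:
jog_arm:
  offset:
    - [0, 0, 0]
    - [0, 0, 0]
    - [0, 0, 0]
    - [0, 0, 0]
    - [0, 0, 0]
    - [0, 0, 0]
    - [0, 0, 0]
    - [0, 0, 0]
  turn:
    - [0, 0, 0]
    - [0, 0, 0]
    - [0, 0, 0]
    - [0, 0, 0]
    - [0, 0, 0]
    - [0, 0, 0]
    - [0, 0, 0]
    - [0, 0, 0]
  claw: 0.4

```text
clock: 30.02
eef_pos: [497.0, -252.3, 6.0]
tool_rot: [[0.017, 1.0, 0.0], [1.0, -0.017, -0.0], [-0.0, 0.0, -1.0]]
force: [0.5, 0.6, 0.0]
opening: 58.3
grasp_force: 35.0
```

```bash
python3 - <<'E'
from h import *
f,s=hand()
E
```

```text
t 30.0667 eef [ 497.  -252.3    6. ] open 58.4 gf 35.0 F [ 1.3  0.5 -0.2]
in tool: centre [ 0.15 -1.21 27.99] ztop -17.24 tilt [-0.007  0.002] world centre [ 495.8 -252.1   23.2]
```

Request:
jog_arm:
  offset:
    - [0, 0, 0.5]
    - [0, 0, 0.5]
    - [0, 0, 0.5]
    - [0, 0, 0.5]
    - [0, 0, 0.5]
    - [0, 0, 0.5]
    - [0, 0, 0.5]
    - [0, 0, 0.5]
  turn:
    - [0, 0, 0]
    - [0, 0, 0]
    - [0, 0, 0]
    - [0, 0, 5]
    - [0, 0, 11]
    - [0, 0, 15]
    - [0, 0, 15]
    - [0, 0, 15]
  claw: 0.8

```text
clock: 30.73
eef_pos: [496.8, -252.3, 6.5]
tool_rot: [[-0.24, 0.971, -0.0], [0.971, 0.24, 0.0], [0.0, 0.0, -1.0]]
force: [-0.4, -0.3, 0.1]
opening: 73.8
grasp_force: 0.0
```

Request:
jog_arm:
  offset:
    - [0, 0, 0]
    - [0, 0, 0]
    - [0, 0, 0]
    - [0, 0, 0]
    - [0, 0, 0]
    - [0, 0, 0]
    - [0, 0, 0]
    - [0, 0, 0]
  turn:
    - [0, 0, 0]
    - [0, 0, 0]
    - [0, 0, 0]
    - [0, 0, 0]
    - [0, 0, 0]
    - [0, 0, 0]
    - [0, 0, 0]
    - [0, 0, 0]
  claw: 0.4

```text
clock: 31.4
eef_pos: [496.9, -252.2, 6.4]
tool_rot: [[-0.242, 0.97, -0.0], [0.97, 0.242, 0.0], [0.0, -0.0, -1.0]]
force: [0.4, 0.2, -0.6]
opening: 58.6
grasp_force: 35.0
```

So the flats are at -16°. I turn -30° and grip.

Request:
jog_arm:
  offset:
    - [0, 0, 0]
    - [0, 0, 0]
    - [0, 0, 0]
    - [0, 0, 0]
    - [0, 0, 0]
    - [0, 0, 0]
    - [0, 0, 0]
    - [0, 0, 0]
    - [0, 0, 0]
    - [0, 0, 0]
    - [0, 0, 0]
  turn:
    - [0, 0, 0]
    - [0, 0, 0]
    - [0, 0, 0]
    - [0, 0, -5]
    - [0, 0, -11]
    - [0, 0, -17]
    - [0, 0, -23]
    - [0, 0, -29]
    - [0, 0, -29.5]
    - [0, 0, -29.5]
    - [0, 0, -29.5]
  claw: 0.8

```text
clock: 32.32
eef_pos: [496.9, -252.2, 6.4]
tool_rot: [[0.265, 0.964, -0.0], [0.964, -0.265, 0.0], [0.0, -0.0, -1.0]]
force: [0.1, 0.0, 0.9]
opening: 74.4
grasp_force: 0.0
```

Request:
jog_arm:
  offset:
    - [0, 0, 0]
    - [0, 0, 0]
    - [0, 0, 0]
    - [0, 0, 0]
    - [0, 0, 0]
    - [0, 0, 0]
    - [0, 0, 0]
    - [0, 0, 0]
  turn:
    - [0, 0, 0]
    - [0, 0, 0]
    - [0, 0, 0]
    - [0, 0, 0]
    - [0, 0, 0]
    - [0, 0, 0]
    - [0, 0, 0]
    - [0, 0, 0]
  claw: 0.4

```text
clock: 32.98
eef_pos: [496.8, -252.3, 6.5]
tool_rot: [[0.267, 0.964, -0.0], [0.964, -0.267, -0.0], [-0.0, -0.0, -1.0]]
force: [-0.2, -0.2, -0.2]
opening: 55.4
grasp_force: 34.9
```

Request:
jog_arm:
  offset:
    - [0, 0, 10]
    - [0, 0, 30]
    - [0, 0, 60]
    - [0, 0, 90]
    - [0, 0, 115]
    - [0, 0, 130]
    - [0, 0, 130]
    - [0, 0, 130]
  turn:
    - [0, 0, 0]
    - [0, 0, 0]
    - [0, 0, 0]
    - [0, 0, 0]
    - [0, 0, 0]
    - [0, 0, 0]
    - [0, 0, 0]
    - [0, 0, 0]

```text
clock: 33.65
eef_pos: [496.8, -251.9, 136.8]
tool_rot: [[0.267, 0.964, 0.001], [0.964, -0.267, 0.0], [0.0, 0.001, -1.0]]
force: [-0.7, 0.7, -3.1]
opening: 55.9
grasp_force: 34.9
```

```bash
python3 - <<'E'
from h import *
f,s=hand(); print(s["joints"].round(2))
E
```

```text
t 33.7 eef [ 496.1 -251.4  135.7] open 55.8 gf 34.9 F [ 0.4 -1.  -3.8]
in tool: centre [-0.59 -0.15 28.11] ztop -17.84 tilt [-0.006  0.   ] world centre [ 495.8 -251.9  153.5]
[ 0.16  0.6   0.42  1.81 -0.32  0.81  0.47]
```

Request:
jog_arm:
  offset:
    - [10, 22, 0]
    - [25, 57, 0]
    - [41, 93, 0]
    - [57, 129, 0]
    - [73, 165, 0]
    - [89, 201, 0]
    - [105, 237, 0]
    - [121, 273, 0]
    - [137, 309, 0]
    - [151, 342, 0]
    - [158, 358, 0]
    - [160.5, 364, 0]
    - [160.5, 364, -12]
    - [160.5, 364, -27]
    - [160.5, 364, -36]
    - [160.5, 364, -36]
    - [160.5, 364, -36]
    - [160.5, 364, -36]
    - [160.5, 364, -36]
  turn:
    - [0, 0, 2]
    - [0, 0, 4]
    - [0, 0, 6]
    - [0, 0, 8]
    - [0, 0, 10]
    - [0, 0, 13]
    - [0, 0, 16]
    - [0, 0, 19]
    - [0, 0, 20.5]
    - [0, 0, 20.5]
    - [0, 0, 20.5]
    - [0, 0, 20.5]
    - [0, 0, 20.5]
    - [0, 0, 20.5]
    - [0, 0, 20.5]
    - [0, 0, 20.5]
    - [0, 0, 20.5]
    - [0, 0, 20.5]
    - [0, 0, 20.5]

```text
clock: 35.28
eef_pos: [658.0, 111.1, 101.3]
tool_rot: [[-0.086, 0.996, 0.002], [0.996, 0.086, 0.0], [-0.0, 0.002, -1.0]]
force: [0.5, -0.1, -2.4]
opening: 55.4
grasp_force: 34.9
```

```bash
python3 - <<'E'
from h import *
f,s=hand()
E
```

```text
t 35.3333 eef [658.  111.3 101.4] open 55.5 gf 34.9 F [-0.  -0.3 -2.8]
in tool: centre [-0.2  -1.16 28.2 ] ztop -16.67 tilt [-0.005  0.   ] world centre [656.8 111.  118.1]
```

Request:
jog_arm:
  offset:
    - [-0.6, 0.8, 0]
    - [-0.6, 0.8, -6]
    - [-0.6, 0.8, -14]
    - [-0.6, 0.8, -22]
    - [-0.6, 0.8, -30]
    - [-0.6, 0.8, -36]
    - [-0.6, 0.8, -40]
    - [-0.6, 0.8, -42]
    - [-0.6, 0.8, -43]
    - [-0.6, 0.8, -44]
    - [-0.6, 0.8, -44.6]
    - [-0.6, 0.8, -44.6]
  turn:
    - [0, 0, 0]
    - [0, 0, 0]
    - [0, 0, 0]
    - [0, 0, 0]
    - [0, 0, 0]
    - [0, 0, 0]
    - [0, 0, 0]
    - [0, 0, 0]
    - [0, 0, 0]
    - [0, 0, 0]
    - [0, 0, 0]
    - [0, 0, 0]

```text
clock: 36.33
eef_pos: [657.0, 112.6, 56.1]
tool_rot: [[-0.087, 0.996, 0.0], [0.996, 0.087, 0.0], [0.0, 0.0, -1.0]]
force: [-0.9, 0.7, -2.8]
opening: 55.8
grasp_force: 34.9
```

```bash
python3 - <<'E'
from h import *
f,s=hand()
E
```

```text
t 36.3833 eef [657.  112.6  56.2] open 55.6 gf 34.9 F [-0.5 -0.  -2.6]
in tool: centre [ 1.05 -1.34 27.37] ztop -16.75 tilt [-0.004 -0.   ] world centre [655.6 113.5  72.9]
```

Request:
jog_arm:
  offset:
    - [0, -0.4, -5]
    - [0, -0.4, -10]
    - [0, -0.4, -15]
    - [0, -0.4, -20]
    - [0, -0.4, -25]
    - [0, -0.4, -28]
    - [0, -0.4, -30]
    - [0, -0.4, -31]
    - [0, -0.4, -31.6]
    - [0, -0.4, -32]
    - [0, -0.4, -32.2]
    - [0, -0.4, -32.2]
  turn:
    - [0, 0, 0]
    - [0, 0, 0]
    - [0, 0, 0]
    - [0, 0, 0]
    - [0, 0, 0]
    - [0, 0, 0]
    - [0, 0, 0]
    - [0, 0, 0]
    - [0, 0, 0]
    - [0, 0, 0]
    - [0, 0, 0]
    - [0, 0, 0]

```text
clock: 37.38
eef_pos: [656.5, 112.1, 24.5]
tool_rot: [[-0.087, 0.996, -0.0], [0.996, 0.087, 0.0], [0.0, -0.0, -1.0]]
force: [-3.5, -0.6, 4.4]
opening: 55.4
grasp_force: 34.9
```

```bash
python3 - <<'E'
from h import *
f,s=hand()
E
```

```text
t 37.4333 eef [656.5 112.1  24.5] open 55.3 gf 34.9 F [-5.   0.5  5.2]
in tool: centre [ 0.2  -1.17 28.07] ztop -16.95 tilt [-0.003  0.   ] world centre [655.4 112.2  41.5]
```

Request:
jog_arm:
  offset:
    - [0, 0, 10]
    - [0, 0, 35]
    - [0, 0, 65]
    - [0, 0, 92]
    - [0, 0, 100]
    - [-15, 22, 100]
    - [-38, 55, 100]
    - [-61, 88, 100]
    - [-84, 121, 100]
    - [-107, 154, 100]
    - [-130, 187, 100]
    - [-145, 210, 100]
    - [-151, 218, 100]
    - [-152, 220, 95]
    - [-152, 220, 75]
    - [-152, 220, 58]
    - [-152, 220, 50]
    - [-152, 220, 48]
    - [-152, 220, 48]
    - [-152, 220, 48]
  turn:
    - [0, 0, 0]
    - [0, 0, 0]
    - [0, 0, 0]
    - [0, 0, 0]
    - [0, 0, 0]
    - [0, 0, 0]
    - [0, 0, 0]
    - [0, 0, 0]
    - [0, 0, 0]
    - [0, 0, 0]
    - [0, 0, 0]
    - [0, 0, 0]
    - [0, 0, 0]
    - [0, 0, 0]
    - [0, 0, 0]
    - [0, 0, 0]
    - [0, 0, 0]
    - [0, 0, 0]
    - [0, 0, 0]
    - [0, 0, 0]

```text
clock: 39.1
eef_pos: [506.1, 331.4, 72.1]
tool_rot: [[-0.086, 0.996, 0.002], [0.996, 0.086, 0.0], [0.0, 0.002, -1.0]]
force: [1.5, 0.1, -2.8]
opening: 56.0
grasp_force: 34.9
```

```bash
python3 - <<'E'
from h import *
f,s=hand()
E
```

```text
t 39.15 eef [506.  331.9  72.5] open 55.6 gf 34.9 F [ 0.4 -0.6 -2.7]
in tool: centre [-0.34 -1.27 28.12] ztop -16.47 tilt [-0.005  0.001] world centre [504.7 331.4  88.9]
```

Request:
jog_arm:
  offset:
    - [-1.5, 0.2, 0]
    - [-1.5, 0.2, 0]
    - [-1.5, 0.2, 0]
    - [-1.5, 0.2, -2]
    - [-1.5, 0.2, -4]
    - [-1.5, 0.2, -5.2]
    - [-1.5, 0.2, -6]
    - [-1.5, 0.2, -6.4]
    - [-1.5, 0.2, -6.4]
  turn:
    - [0, 0, 0]
    - [0, 0, 0]
    - [0, 0, 0]
    - [0, 0, 0]
    - [0, 0, 0]
    - [0, 0, 0]
    - [0, 0, 0]
    - [0, 0, 0]
    - [0, 0, 0]

```text
clock: 39.9
eef_pos: [503.1, 332.4, 66.4]
tool_rot: [[-0.087, 0.996, -0.001], [0.996, 0.087, 0.001], [0.001, -0.0, -1.0]]
force: [-2.8, -1.3, 5.7]
opening: 55.5
grasp_force: 34.9
```

```bash
python3 - <<'E'
from h import *
f,s=hand()
E
```

```text
t 39.95 eef [503.2 332.4  66.4] open 55.5 gf 34.9 F [-2.5 -2.   5.9]
in tool: centre [ 0.45 -1.35 27.85] ztop -16.86 tilt [-0.004  0.   ] world centre [501.8 332.7  83.3]
```

Request:
jog_arm:
  offset:
    - [0, 0, 2]
    - [1.0, -0.6, 2]
    - [1.0, -0.6, 2]
    - [1.0, -0.6, 1]
    - [1.0, -0.6, 0.2]
    - [1.0, -0.6, 0.2]
  turn:
    - [0, 0, 0]
    - [0, 0, 0]
    - [0, 0, 0]
    - [0, 0, 0]
    - [0, 0, 0]
    - [0, 0, 0]

```text
clock: 40.45
eef_pos: [504.5, 331.6, 66.5]
tool_rot: [[-0.087, 0.996, 0.0], [0.996, 0.087, 0.0], [0.0, 0.0, -1.0]]
force: [-1.8, -1.5, 5.6]
opening: 55.8
grasp_force: 34.9
```

Request:
jog_arm:
  offset:
    - [0, 0, 0]
    - [0, 0, 0]
    - [0, 0, 0]
    - [0, 0, 0]
    - [0, 0, 10]
    - [0, 0, 35]
    - [0, 0, 60]
    - [0, -20, 75]
    - [0, -50, 75]
    - [0, -70, 75]
    - [0, -80, 75]
    - [0, -80, 75]
    - [0, -80, 75]
    - [0, -80, 75]
  turn:
    - [0, 0, 0]
    - [0, 0, 0]
    - [0, 0, 0]
    - [0, 0, 0]
    - [0, 0, 0]
    - [0, 0, 0]
    - [0, 0, 0]
    - [0, 0, 0]
    - [0, 0, 0]
    - [0, 0, 0]
    - [0, 0, 0]
    - [0, 0, 0]
    - [0, 0, 0]
    - [0, 0, 0]
  claw: 0.82

```text
clock: 41.62
eef_pos: [504.0, 254.0, 140.3]
tool_rot: [[-0.09, 0.996, -0.0], [0.996, 0.09, 0.002], [0.002, -0.0, -1.0]]
force: [0.3, 0.4, 0.4]
opening: 76.4
grasp_force: 0.0
```

```bash
python3 - <<'E'
from h import *
f=vision.grab_frame("wrist");s=monitor.sense(); W=cloud(f); print(s["clock"],s["eef_pos"],s["force"])
print(disc(W,[503.,332.1],78,88,R=36)[:2],flats(f,[503,332]) if 0 else "")
t=vision.grab_frame("top"); W=cloud(t); print("tray wheel",disc(W,[449,73],24,42,R=40)[0])
P=W.reshape(-1,3)
print("wheels",[disc(W,c,16,40,R=36)[0].round(1).tolist() for c in([498,-325],[499,-409])])
E
```

```text
41.6667 [503.88096618 254.04606224 140.1343973 ] [ 0.85927517 -0.33020118 -0.03491454]
(array([503.16014125, 331.17630934,  28.14140623]), np.float64(83.73733600732723)) 
tray wheel [449.67643026  72.04143738  27.60149023]
wheels [[496.6, -327.2, 27.8], [498.7, -409.6, 28.1]]
```

Request:
jog_arm:
  offset:
    - [0, -30, 0]
    - [0, -70, 0]
    - [0, -110, 0]
    - [0, -150, 0]
    - [0, -190, 0]
    - [0, -230, 0]
    - [0, -270, 0]
    - [0, -310, 0]
    - [0, -350, 0]
    - [0, -390, 0]
    - [-1, -430, 0]
    - [-3, -470, -4]
    - [-5, -510, -8]
    - [-7, -540, -11]
    - [-7, -555, -13]
    - [-7, -557, -13]
    - [-7, -557, -13]
    - [-7, -557, -13]
    - [-7, -557, -13]
  turn:
    - [0, 0, 0]
    - [0, 0, -5]
    - [0, 0, -5]
    - [0, 0, -5]
    - [0, 0, -5]
    - [0, 0, -5]
    - [0, 0, -5]
    - [0, 0, -5]
    - [0, 0, -5]
    - [0, 0, -5]
    - [0, 0, -5]
    - [0, 0, -5]
    - [0, 0, -5]
    - [0, 0, -5]
    - [0, 0, -5]
    - [0, 0, -5]
    - [0, 0, -5]
    - [0, 0, -5]
    - [0, 0, -5]

```text
clock: 43.3
eef_pos: [498.4, -302.4, 127.3]
tool_rot: [[-0.004, 1.0, 0.0], [1.0, 0.004, 0.002], [0.002, 0.0, -1.0]]
force: [0.5, 0.6, 0.4]
opening: 76.4
grasp_force: 0.0
```

```bash
python3 - <<'E'
from h import *
f,s,d=row([495,-327]); np.savez("w11.npz",**f)
c=d[0]
# octagon phase from image rim profile
for R0 in (28,): 
    a,rr,o=outline(f,c,24,28,5)
    g=-np.gradient(o,axis=1); print(o.shape)
W=cloud(f); print("next",disc(W,[497,-410],18,30,R=36)[0])
E
```

```text
t 43.35 eef [ 498.3 -302.6  127.4] yaw of y 0.2
wheel [ 493.2 -329.1   28.2] 23.6 spoke (np.float32(42.131966), np.float32(0.5465214))
(180, 40)
next [ 494.48208833 -411.73004254   28.40499861]
```

Request:
jog_arm:
  offset:
    - [-3, -24.5, -30]
    - [-3, -24.5, -60]
    - [-3, -24.5, -85]
    - [-3, -24.5, -97]
    - [-3, -24.5, -105]
    - [-3, -24.5, -111]
    - [-3, -24.5, -116]
    - [-3, -24.5, -119]
    - [-3, -24.5, -119]
    - [-3, -24.5, -119]
    - [-3, -24.5, -119]
  turn:
    - [0, 0, -3]
    - [0, 0, -3]
    - [0, 0, -3]
    - [0, 0, -3]
    - [0, 0, -3]
    - [0, 0, -3]
    - [0, 0, -3]
    - [0, 0, -3]
    - [0, 0, -3]
    - [0, 0, -3]
    - [0, 0, -3]

```text
clock: 44.27
eef_pos: [494.7, -330.1, 9.2]
tool_rot: [[0.052, 0.999, 0.001], [0.999, -0.052, -0.001], [-0.001, 0.001, -1.0]]
force: [-0.6, 0.5, 0.5]
opening: 76.0
grasp_force: 0.0
```

```bash
python3 - <<'E'
from h import *
f,s,d=row([493.2,-329]); np.savez("w12.npz",**f)
E
```

```text
t 44.3167 eef [ 494.7 -330.1    9.2] yaw of y -3.0
wheel [ 493.1 -328.9   28.1] 23.5 spoke (np.float32(41.60981), np.float32(0.38843462))
```

Request:
jog_arm:
  offset:
    - [-0.3, 1.1, -1.5]
    - [-0.3, 1.1, -2.6]
    - [-0.3, 1.1, -2.6]
    - [-0.3, 1.1, -2.6]
  turn:
    - [0, 0, 0]
    - [0, 0, 0]
    - [0, 0, 0]
    - [0, 0, 0]

```text
clock: 44.65
eef_pos: [493.9, -328.5, 5.8]
tool_rot: [[0.052, 0.999, -0.0], [0.999, -0.052, 0.0], [0.0, -0.0, -1.0]]
force: [0.2, -0.5, 0.1]
opening: 76.3
grasp_force: 0.0
```

Request:
jog_arm:
  offset:
    - [0, 0, 0]
    - [0, 0, 0]
    - [0, 0, 0]
    - [0, 0, 0]
    - [0, 0, 0]
    - [0, 0, 0]
    - [0, 0, 0]
    - [0, 0, 0]
  turn:
    - [0, 0, 0]
    - [0, 0, 0]
    - [0, 0, 0]
    - [0, 0, 0]
    - [0, 0, 0]
    - [0, 0, 0]
    - [0, 0, 0]
    - [0, 0, 0]
  claw: 0.4

```text
clock: 45.32
eef_pos: [494.1, -328.7, 5.8]
tool_rot: [[0.052, 0.999, 0.0], [0.999, -0.052, -0.0], [-0.0, 0.0, -1.0]]
force: [0.6, -0.3, -0.4]
opening: 58.9
grasp_force: 35.0
```

Request:
jog_arm:
  offset:
    - [0, 0, 0.8]
    - [0, 0, 0.8]
    - [0, 0, 0.8]
    - [0, 0, 0.8]
    - [0, 0, 0.8]
    - [0, 0, 0.8]
    - [0, 0, 0.8]
    - [0, 0, 0.8]
  turn:
    - [0, 0, 0]
    - [0, 0, 0]
    - [0, 0, 0]
    - [0, 0, 5]
    - [0, 0, 11]
    - [0, 0, 15]
    - [0, 0, 15]
    - [0, 0, 15]
  claw: 0.8

```text
clock: 45.98
eef_pos: [493.9, -328.8, 6.7]
tool_rot: [[-0.206, 0.979, 0.0], [0.979, 0.206, 0.0], [0.0, 0.0, -1.0]]
force: [-0.2, -0.2, -0.6]
opening: 74.2
grasp_force: 0.0
```

Request:
jog_arm:
  offset:
    - [0, 0, 0]
    - [0, 0, 0]
    - [0, 0, 0]
    - [0, 0, 0]
    - [0, 0, 0]
    - [0, 0, 0]
    - [0, 0, 0]
    - [0, 0, 0]
  turn:
    - [0, 0, 0]
    - [0, 0, 0]
    - [0, 0, 0]
    - [0, 0, 0]
    - [0, 0, 0]
    - [0, 0, 0]
    - [0, 0, 0]
    - [0, 0, 0]
  claw: 0.4

```text
clock: 46.65
eef_pos: [494.0, -328.6, 6.6]
tool_rot: [[-0.208, 0.978, -0.0], [0.978, 0.208, 0.0], [0.0, -0.0, -1.0]]
force: [0.2, 0.7, 0.8]
opening: 58.7
grasp_force: 35.0
```

Request:
jog_arm:
  offset:
    - [0, 0, 0]
    - [0, 0, 0]
    - [0, 0, 0]
    - [0, 0, 0]
    - [0, 0, 0]
    - [0, 0, 0]
    - [0, 0, 0]
    - [0, 0, 0]
    - [0, 0, 0]
    - [0, 0, 0]
    - [0, 0, 0]
  turn:
    - [0, 0, 0]
    - [0, 0, 0]
    - [0, 0, 0]
    - [0, 0, -5]
    - [0, 0, -11]
    - [0, 0, -17]
    - [0, 0, -23]
    - [0, 0, -29]
    - [0, 0, -30]
    - [0, 0, -30]
    - [0, 0, -30]
  claw: 0.8

```text
clock: 47.57
eef_pos: [494.0, -328.6, 6.6]
tool_rot: [[0.307, 0.952, -0.0], [0.952, -0.307, 0.0], [-0.0, -0.0, -1.0]]
force: [-0.2, -0.4, 0.0]
opening: 74.0
grasp_force: 0.0
```

Request:
jog_arm:
  offset:
    - [0, 0, 0]
    - [0, 0, 0]
    - [0, 0, 0]
    - [0, 0, 0]
    - [0, 0, 0]
    - [0, 0, 0]
    - [0, 0, 0]
    - [0, 0, 0]
  turn:
    - [0, 0, 0]
    - [0, 0, 0]
    - [0, 0, 0]
    - [0, 0, 0]
    - [0, 0, 0]
    - [0, 0, 0]
    - [0, 0, 0]
    - [0, 0, 0]
  claw: 0.4

```text
clock: 48.23
eef_pos: [493.9, -328.7, 6.7]
tool_rot: [[0.309, 0.951, -0.0], [0.951, -0.309, -0.0], [-0.0, -0.0, -1.0]]
force: [0.0, 0.3, 1.2]
opening: 55.8
grasp_force: 34.8
```

Request:
jog_arm:
  offset:
    - [0, 0, 10]
    - [0, 0, 30]
    - [0, 0, 60]
    - [0, 0, 90]
    - [0, 0, 115]
    - [0, 0, 130]
    - [0, 0, 130]
    - [0, 0, 130]
    - [0, 0, 130]
  turn:
    - [0, 0, 0]
    - [0, 0, 0]
    - [0, 0, 0]
    - [0, 0, 0]
    - [0, 0, 0]
    - [0, 0, 0]
    - [0, 0, 0]
    - [0, 0, 0]
    - [0, 0, 0]

```text
clock: 48.98
eef_pos: [493.0, -327.5, 135.3]
tool_rot: [[0.309, 0.951, -0.003], [0.951, -0.309, 0.002], [0.001, -0.003, -1.0]]
force: [-0.0, -0.1, -3.7]
opening: 55.7
grasp_force: 34.8
```

```bash
python3 - <<'E'
from h import *
f,s=hand(); print(s["joints"].round(2))
E
```

```text
t 49.0333 eef [ 492.9 -327.4  134.9] open 56.0 gf 34.8 F [-0.5  0.3 -3.4]
in tool: centre [-0.2  -0.77 27.92] ztop -17.03 tilt [-0.005 -0.   ] world centre [ 492.2 -327.4  151.9]
[ 0.27  0.65  0.45  1.7  -0.36  0.87  0.56]
```

Request:
jog_arm:
  offset:
    - [8, 22, 0]
    - [22, 60, 0]
    - [36, 97, 0]
    - [50, 134, 0]
    - [64, 171, 0]
    - [78, 208, 0]
    - [92, 245, 0]
    - [106, 282, 0]
    - [120, 319, 0]
    - [134, 356, 0]
    - [148, 393, 0]
    - [158, 424, 0]
    - [162, 437, 0]
    - [163, 441, -8]
    - [163, 441, -24]
    - [163, 441, -36]
    - [163, 441, -36]
    - [163, 441, -36]
    - [163, 441, -36]
    - [163, 441, -36]
  turn:
    - [0, 0, 2]
    - [0, 0, 4]
    - [0, 0, 6]
    - [0, 0, 8]
    - [0, 0, 10]
    - [0, 0, 13]
    - [0, 0, 16]
    - [0, 0, 19]
    - [0, 0, 22]
    - [0, 0, 23]
    - [0, 0, 23]
    - [0, 0, 23]
    - [0, 0, 23]
    - [0, 0, 23]
    - [0, 0, 23]
    - [0, 0, 23]
    - [0, 0, 23]
    - [0, 0, 23]
    - [0, 0, 23]
    - [0, 0, 23]

```text
clock: 50.7
eef_pos: [657.6, 111.3, 101.5]
tool_rot: [[-0.086, 0.996, 0.002], [0.996, 0.086, -0.0], [-0.0, 0.001, -1.0]]
force: [-0.3, -1.1, -3.1]
opening: 55.8
grasp_force: 34.8
```

```bash
python3 - <<'E'
from h import *
f,s=hand()
E
```

```text
t 50.75 eef [657.6 111.7 101.7] open 56.0 gf 34.8 F [-0.3 -0.2 -2.4]
in tool: centre [-0.32 -1.34 28.12] ztop -16.46 tilt [-0.006 -0.001] world centre [656.3 111.2 118.1]
```

Request:
jog_arm:
  offset:
    - [-0.3, 0.4, 0]
    - [-0.3, 0.4, -6]
    - [-0.3, 0.4, -14]
    - [-0.3, 0.4, -22]
    - [-0.3, 0.4, -30]
    - [-0.3, 0.4, -36]
    - [-0.3, 0.4, -40]
    - [-0.3, 0.4, -42]
    - [-0.3, 0.4, -43]
    - [-0.3, 0.4, -44]
    - [-0.3, 0.4, -44.5]
    - [-0.3, 0.4, -44.5]
  turn:
    - [0, 0, 0]
    - [0, 0, 0]
    - [0, 0, 0]
    - [0, 0, 0]
    - [0, 0, 0]
    - [0, 0, 0]
    - [0, 0, 0]
    - [0, 0, 0]
    - [0, 0, 0]
    - [0, 0, 0]
    - [0, 0, 0]
    - [0, 0, 0]

```text
clock: 51.75
eef_pos: [656.9, 112.8, 56.4]
tool_rot: [[-0.087, 0.996, 0.0], [0.996, 0.087, 0.0], [0.0, 0.0, -1.0]]
force: [0.3, -0.1, -2.4]
opening: 55.4
grasp_force: 34.8
```

```bash
python3 - <<'E'
from h import *
f,s=hand()
E
```

```text
t 51.8 eef [656.9 112.8  56.5] open 56.2 gf 34.8 F [ 0.7  1.1 -3. ]
in tool: centre [ 0.1  -1.24 28.03] ztop -16.55 tilt [-0.004 -0.001] world centre [655.6 112.8  73.1]
```

Request:
jog_arm:
  offset:
    - [0.3, -0.6, -5]
    - [0.3, -0.6, -10]
    - [0.3, -0.6, -15]
    - [0.3, -0.6, -20]
    - [0.3, -0.6, -25]
    - [0.3, -0.6, -28]
    - [0.3, -0.6, -30]
    - [0.3, -0.6, -31]
    - [0.3, -0.6, -31.6]
    - [0.3, -0.6, -32]
    - [0.3, -0.6, -32.3]
    - [0.3, -0.6, -32.3]
  turn:
    - [0, 0, 0]
    - [0, 0, 0]
    - [0, 0, 0]
    - [0, 0, 0]
    - [0, 0, 0]
    - [0, 0, 0]
    - [0, 0, 0]
    - [0, 0, 0]
    - [0, 0, 0]
    - [0, 0, 0]
    - [0, 0, 0]
    - [0, 0, 0]

```text
clock: 52.8
eef_pos: [656.7, 112.1, 24.7]
tool_rot: [[-0.087, 0.996, -0.001], [0.996, 0.087, 0.0], [0.0, -0.001, -1.0]]
force: [-3.1, 0.2, 4.4]
opening: 55.9
grasp_force: 34.8
```

```bash
python3 - <<'E'
from h import *
f,s=hand()
E
```

```text
t 52.85 eef [656.7 112.2  24.7] open 55.9 gf 34.8 F [-4.2 -0.5  5. ]
in tool: centre [-0.05 -1.31 28.13] ztop -16.8 tilt [-0.002  0.   ] world centre [655.4 112.   41.5]
```

Request:
jog_arm:
  offset:
    - [0, 0, 10]
    - [0, 0, 35]
    - [0, 0, 65]
    - [0, 0, 92]
    - [0, 0, 102]
    - [-15, 22, 102]
    - [-38, 55, 102]
    - [-61, 88, 102]
    - [-84, 121, 102]
    - [-107, 154, 102]
    - [-130, 187, 102]
    - [-145, 210, 102]
    - [-151, 218, 102]
    - [-152.5, 219.7, 98]
    - [-152.5, 219.7, 85]
    - [-152.5, 219.7, 74]
    - [-152.5, 219.7, 72]
    - [-152.5, 219.7, 72]
    - [-152.5, 219.7, 72]
    - [-152.5, 219.7, 72]
  turn:
    - [0, 0, 0]
    - [0, 0, 0]
    - [0, 0, 0]
    - [0, 0, 0]
    - [0, 0, 0]
    - [0, 0, 0]
    - [0, 0, 0]
    - [0, 0, 0]
    - [0, 0, 0]
    - [0, 0, 0]
    - [0, 0, 0]
    - [0, 0, 0]
    - [0, 0, 0]
    - [0, 0, 0]
    - [0, 0, 0]
    - [0, 0, 0]
    - [0, 0, 0]
    - [0, 0, 0]
    - [0, 0, 0]
    - [0, 0, 0]

```text
clock: 54.52
eef_pos: [505.5, 331.3, 96.3]
tool_rot: [[-0.086, 0.996, 0.001], [0.996, 0.086, 0.0], [0.0, 0.001, -1.0]]
force: [-0.7, -0.1, -2.9]
opening: 56.2
grasp_force: 34.8
```

Request:
jog_arm:
  offset:
    - [0, 0, 0]
    - [0, 0, 0]
    - [0, 0, 0]
    - [0, 0, 0]
  turn:
    - [0, 0, 0]
    - [0, 0, 0]
    - [0, 0, 0]
    - [0, 0, 0]

```text
clock: 54.85
eef_pos: [504.5, 332.0, 96.1]
tool_rot: [[-0.087, 0.996, 0.0], [0.996, 0.087, 0.0], [0.0, 0.0, -1.0]]
force: [0.1, 0.2, -2.4]
opening: 55.6
grasp_force: 34.8
```

```bash
python3 - <<'E'
from h import *
f,s=hand()
E
```

```text
t 54.9 eef [504.5 332.   96. ] open 55.6 gf 34.8 F [ 0.3 -0.4 -2.8]
in tool: centre [ 0.25 -1.15 27.88] ztop -16.69 tilt [-0.004 -0.001] world centre [503.3 332.1 112.7]
```

Request:
jog_arm:
  offset:
    - [0, -0.2, -2]
    - [0, -0.2, -3.5]
    - [0, -0.2, -4.5]
    - [0, -0.2, -5.1]
    - [0, -0.2, -5.5]
    - [0, -0.2, -5.5]
    - [0, -0.2, -5.5]
  turn:
    - [0, 0, 0]
    - [0, 0, 0]
    - [0, 0, 0]
    - [0, 0, 0]
    - [0, 0, 0]
    - [0, 0, 0]
    - [0, 0, 0]

```text
clock: 55.48
eef_pos: [504.3, 331.6, 90.7]
tool_rot: [[-0.087, 0.996, -0.0], [0.996, 0.087, 0.0], [0.0, -0.0, -1.0]]
force: [-1.5, -0.8, 2.2]
opening: 56.0
grasp_force: 34.8
```

```bash
python3 - <<'E'
from h import *
f,s=hand()
E
```

```text
t 55.5333 eef [504.3 331.6  90.6] open 55.8 gf 34.8 F [-1.8 -0.6  1.7]
in tool: centre [ 0.04 -1.21 28.03] ztop -16.65 tilt [-0.005  0.   ] world centre [503.1 331.6 107.3]
```

Contact is made. I release and back off, then check the pile, the tray and the last wheel.

Request:
jog_arm:
  offset:
    - [0, 0, 0]
    - [0, 0, 0]
    - [0, 0, 0]
    - [0, 0, 0]
    - [0, 0, 10]
    - [0, 0, 35]
    - [0, 0, 55]
    - [0, -20, 60]
    - [0, -50, 60]
    - [0, -70, 60]
    - [0, -80, 60]
    - [0, -80, 60]
    - [0, -80, 60]
    - [0, -80, 60]
  turn:
    - [0, 0, 0]
    - [0, 0, 0]
    - [0, 0, 0]
    - [0, 0, 0]
    - [0, 0, 0]
    - [0, 0, 0]
    - [0, 0, 0]
    - [0, 0, 0]
    - [0, 0, 0]
    - [0, 0, 0]
    - [0, 0, 0]
    - [0, 0, 0]
    - [0, 0, 0]
    - [0, 0, 0]
  claw: 0.82

```text
clock: 56.7
eef_pos: [504.3, 253.9, 150.4]
tool_rot: [[-0.09, 0.996, 0.0], [0.996, 0.09, 0.002], [0.002, 0.0, -1.0]]
force: [0.1, 0.1, -0.3]
opening: 76.4
grasp_force: 0.0
```

```bash
python3 - <<'E'
from h import *
f=vision.grab_frame("wrist");s=monitor.sense(); W=cloud(f); print(s["clock"],s["eef_pos"],s["force"])
print(disc(W,[503.,332.1],100,114,R=36)[:2])
t=vision.grab_frame("top"); W=cloud(t); print("tray wheel",disc(W,[449,73],24,42,R=40)[0])
print("wheel5",disc(W,[499,-409],16,40,R=60))
E
```

```text
56.75 [504.21300419 253.97091452 150.19974475] [-0.30931936  0.11636946  0.13324726]
(array([502.97777107, 331.04562899,  28.20672292]), np.float64(107.68627690130018))
tray wheel [449.3902523   71.96738387  27.60660766]
wheel5 (array([ 498.16673202, -410.40437562,   27.99335881]), np.float64(23.804366063692555), 188)
```

Request:
jog_arm:
  offset:
    - [0, -30, 0]
    - [0, -70, 0]
    - [0, -110, 0]
    - [0, -150, 0]
    - [0, -190, 0]
    - [0, -230, 0]
    - [0, -270, 0]
    - [0, -310, 0]
    - [0, -350, 0]
    - [0, -390, 0]
    - [-1, -430, 0]
    - [-3, -470, -4]
    - [-5, -510, -9]
    - [-7, -550, -14]
    - [-8, -590, -19]
    - [-8, -622, -22]
    - [-8, -637, -22]
    - [-8, -641, -22]
    - [-8, -641, -22]
    - [-8, -641, -22]
  turn:
    - [0, 0, 0]
    - [0, 0, -5]
    - [0, 0, -5]
    - [0, 0, -5]
    - [0, 0, -5]
    - [0, 0, -5]
    - [0, 0, -5]
    - [0, 0, -5]
    - [0, 0, -5]
    - [0, 0, -5]
    - [0, 0, -5]
    - [0, 0, -5]
    - [0, 0, -5]
    - [0, 0, -5]
    - [0, 0, -5]
    - [0, 0, -5]
    - [0, 0, -5]
    - [0, 0, -5]
    - [0, 0, -5]
    - [0, 0, -5]

```text
clock: 58.47
eef_pos: [497.6, -387.0, 127.9]
tool_rot: [[-0.003, 1.0, 0.0], [1.0, 0.003, 0.002], [0.002, 0.0, -1.0]]
force: [0.3, 1.2, -0.6]
opening: 76.0
grasp_force: 0.0
```

Request:
jog_arm:
  offset:
    - [0, 0, 0]
    - [0, 0, 0]
    - [0, 0, 0]
    - [0, 0, 0]
  turn:
    - [0, 0, 0]
    - [0, 0, 0]
    - [0, 0, 0]
    - [0, 0, 0]

```text
clock: 58.8
eef_pos: [497.0, -388.3, 128.6]
tool_rot: [[-0.001, 1.0, 0.0], [1.0, 0.001, 0.0], [0.0, 0.0, -1.0]]
force: [0.0, -0.2, -0.4]
opening: 76.0
grasp_force: 0.0
```

```bash
python3 - <<'E'
from h import *
f,s,d=row([494.5,-411.7])
E
```

```text
t 58.85 eef [ 496.8 -388.6  128.5] yaw of y 0.1
wheel [ 494.4 -411.8   28.2] 23.7 spoke (np.float32(27.226564), np.float32(0.6683906))
```

Request:
jog_arm:
  offset:
    - [-1.3, -22.7, -30]
    - [-1.3, -22.7, -60]
    - [-1.3, -22.7, -85]
    - [-1.3, -22.7, -97]
    - [-1.3, -22.7, -105]
    - [-1.3, -22.7, -111]
    - [-1.3, -22.7, -116]
    - [-1.3, -22.7, -120]
    - [-1.3, -22.7, -120.5]
    - [-1.3, -22.7, -120.5]
    - [-1.3, -22.7, -120.5]
    - [-1.3, -22.7, -120.5]
  turn:
    - [0, 0, -6]
    - [0, 0, -12]
    - [0, 0, -18]
    - [0, 0, -18]
    - [0, 0, -18]
    - [0, 0, -18]
    - [0, 0, -18]
    - [0, 0, -18]
    - [0, 0, -18]
    - [0, 0, -18]
    - [0, 0, -18]
    - [0, 0, -18]

```text
clock: 59.85
eef_pos: [495.5, -412.3, 8.5]
tool_rot: [[0.309, 0.951, 0.001], [0.951, -0.309, -0.001], [-0.0, 0.001, -1.0]]
force: [0.1, 0.6, -0.0]
opening: 76.5
grasp_force: 0.0
```

```bash
python3 - <<'E'
from h import *
f,s,d=row([494.5,-411.7])
E
```

```text
t 59.9 eef [ 495.4 -412.3    8.4] yaw of y -18.0
wheel [ 494.5 -411.7   28.1] 23.7 spoke (np.float32(29.802343), np.float32(0.39231652))
```

Request:
jog_arm:
  offset:
    - [0, 0.8, -1.8]
    - [0, 0.8, -1.8]
    - [0, 0.8, -1.8]
    - [0, 0.8, -1.8]
  turn:
    - [0, 0, 1]
    - [0, 0, 1]
    - [0, 0, 1]
    - [0, 0, 1]

```text
clock: 60.23
eef_pos: [495.2, -411.2, 6.0]
tool_rot: [[0.292, 0.956, -0.0], [0.956, -0.292, 0.0], [0.0, -0.0, -1.0]]
force: [0.6, -0.7, -0.4]
opening: 76.3
grasp_force: 0.0
```

Request:
jog_arm:
  offset:
    - [0, 0, 0]
    - [0, 0, 0]
    - [0, 0, 0]
    - [0, 0, 0]
    - [0, 0, 0]
    - [0, 0, 0]
    - [0, 0, 0]
    - [0, 0, 0]
  turn:
    - [0, 0, 0]
    - [0, 0, 0]
    - [0, 0, 0]
    - [0, 0, 0]
    - [0, 0, 0]
    - [0, 0, 0]
    - [0, 0, 0]
    - [0, 0, 0]
  claw: 0.4

```text
clock: 60.9
eef_pos: [495.3, -411.3, 6.1]
tool_rot: [[0.292, 0.956, 0.0], [0.956, -0.292, -0.0], [-0.0, 0.0, -1.0]]
force: [0.2, -0.3, -0.2]
opening: 58.6
grasp_force: 35.0
```

Request:
jog_arm:
  offset:
    - [0, 0, 0.5]
    - [0, 0, 0.5]
    - [0, 0, 0.5]
    - [0, 0, 0.5]
    - [0, 0, 0.5]
    - [0, 0, 0.5]
    - [0, 0, 0.5]
    - [0, 0, 0.5]
  turn:
    - [0, 0, 0]
    - [0, 0, 0]
    - [0, 0, 0]
    - [0, 0, 5]
    - [0, 0, 11]
    - [0, 0, 15]
    - [0, 0, 15]
    - [0, 0, 15]
  claw: 0.8

```text
clock: 61.57
eef_pos: [495.0, -411.3, 6.6]
tool_rot: [[0.037, 0.999, 0.0], [0.999, -0.037, 0.0], [0.0, 0.0, -1.0]]
force: [0.3, 0.0, 0.4]
opening: 74.6
grasp_force: 0.0
```

Request:
jog_arm:
  offset:
    - [0, 0, 0]
    - [0, 0, 0]
    - [0, 0, 0]
    - [0, 0, 0]
    - [0, 0, 0]
    - [0, 0, 0]
    - [0, 0, 0]
    - [0, 0, 0]
  turn:
    - [0, 0, 0]
    - [0, 0, 0]
    - [0, 0, 0]
    - [0, 0, 0]
    - [0, 0, 0]
    - [0, 0, 0]
    - [0, 0, 0]
    - [0, 0, 0]
  claw: 0.4

```text
clock: 62.23
eef_pos: [495.2, -411.1, 6.5]
tool_rot: [[0.035, 0.999, -0.0], [0.999, -0.035, 0.0], [0.0, -0.0, -1.0]]
force: [0.9, -0.2, -0.5]
opening: 55.9
grasp_force: 35.0
```

Request:
jog_arm:
  offset:
    - [0, 0, 10]
    - [0, 0, 30]
    - [0, 0, 60]
    - [0, 0, 90]
    - [0, 0, 115]
    - [0, 0, 130]
    - [0, 0, 130]
    - [0, 0, 130]
  turn:
    - [0, 0, 0]
    - [0, 0, 0]
    - [0, 0, 0]
    - [0, 0, 0]
    - [0, 0, 0]
    - [0, 0, 0]
    - [0, 0, 0]
    - [0, 0, 0]

```text
clock: 62.9
eef_pos: [495.0, -411.1, 137.0]
tool_rot: [[0.035, 0.999, 0.001], [0.999, -0.035, -0.0], [-0.0, 0.001, -1.0]]
force: [-0.4, 0.5, -3.5]
opening: 55.5
grasp_force: 35.0
```

Request:
jog_arm:
  offset:
    - [8, 25, 0]
    - [20, 63, 0]
    - [31, 101, 0]
    - [43, 139, 0]
    - [55, 177, 0]
    - [67, 215, 0]
    - [79, 253, 0]
    - [90, 291, 0]
    - [102, 329, 0]
    - [114, 367, 0]
    - [126, 405, 0]
    - [138, 443, 0]
    - [149, 480, 0]
    - [157, 508, 0]
    - [161, 519, 0]
    - [162.3, 523.2, -5]
    - [162.3, 523.2, -20]
    - [162.3, 523.2, -36]
    - [162.3, 523.2, -36]
    - [162.3, 523.2, -36]
  turn:
    - [0, 0, 2]
    - [0, 0, 4]
    - [0, 0, 6]
    - [0, 0, 7]
    - [0, 0, 7]
    - [0, 0, 7]
    - [0, 0, 7]
    - [0, 0, 7]
    - [0, 0, 7]
    - [0, 0, 7]
    - [0, 0, 7]
    - [0, 0, 7]
    - [0, 0, 7]
    - [0, 0, 7]
    - [0, 0, 7]
    - [0, 0, 7]
    - [0, 0, 7]
    - [0, 0, 7]
    - [0, 0, 7]
    - [0, 0, 7]

```text
clock: 64.57
eef_pos: [655.7, 109.3, 98.5]
tool_rot: [[-0.084, 0.996, -0.005], [0.996, 0.084, -0.002], [-0.002, -0.005, -1.0]]
force: [0.0, 0.2, -2.6]
opening: 56.2
grasp_force: 35.0
```

Request:
jog_arm:
  offset:
    - [0, 0, 0]
    - [0, 0, 0]
    - [0, 0, 0]
    - [0, 0, 0]
  turn:
    - [0, 0, 0]
    - [0, 0, 0]
    - [0, 0, 0]
    - [0, 0, 0]

```text
clock: 64.9
eef_pos: [657.9, 111.8, 101.4]
tool_rot: [[-0.087, 0.996, 0.001], [0.996, 0.087, 0.0], [0.0, 0.001, -1.0]]
force: [0.4, -0.4, -2.0]
opening: 55.9
grasp_force: 35.0
```

```bash
python3 - <<'E'
from h import *
f,s=hand()
E
```

```text
t 64.95 eef [657.8 111.9 101.3] open 55.4 gf 35.0 F [ 0.4 -0.6 -2.3]
in tool: centre [-0.11 -1.19 27.88] ztop -17.1 tilt [-0.001 -0.   ] world centre [656.6 111.7 118.4]
```

Request:
jog_arm:
  offset:
    - [-0.5, 0.2, 0]
    - [-0.5, 0.2, -6]
    - [-0.5, 0.2, -14]
    - [-0.5, 0.2, -22]
    - [-0.5, 0.2, -30]
    - [-0.5, 0.2, -36]
    - [-0.5, 0.2, -40]
    - [-0.5, 0.2, -42]
    - [-0.5, 0.2, -43]
    - [-0.5, 0.2, -43.8]
    - [-0.5, 0.2, -44.3]
    - [-0.5, 0.2, -44.3]
  turn:
    - [0, 0, 0]
    - [0, 0, 0]
    - [0, 0, 0]
    - [0, 0, 0]
    - [0, 0, 0]
    - [0, 0, 0]
    - [0, 0, 0]
    - [0, 0, 0]
    - [0, 0, 0]
    - [0, 0, 0]
    - [0, 0, 0]
    - [0, 0, 0]

```text
clock: 65.95
eef_pos: [656.4, 112.1, 58.7]
tool_rot: [[-0.087, 0.996, -0.001], [0.996, 0.087, 0.001], [0.001, -0.001, -1.0]]
force: [-5.7, 0.7, 8.9]
opening: 55.9
grasp_force: 35.0
```

```bash
python3 - <<'E'
from h import *
f,s=hand()
E
```

```text
t 66.0 eef [656.4 112.2  58.7] open 56.0 gf 35.0 F [-5.3 -0.2  9.7]
in tool: centre [ 0.49 -1.41 27.48] ztop -17.11 tilt [-0.002 -0.   ] world centre [655.  112.5  75.8]
```

Request:
jog_arm:
  offset:
    - [0.5, 0, 0.3]
    - [0.9, 0, 0.3]
    - [0.9, 0, 0.3]
    - [0.9, 0, 0]
    - [0.9, 0, 0]
    - [0.9, 0, 0]
  turn:
    - [0, 0, 0]
    - [0, 0, 0]
    - [0, 0, 0]
    - [0, 0, 0]
    - [0, 0, 0]
    - [0, 0, 0]

```text
clock: 66.5
eef_pos: [656.5, 112.1, 58.6]
tool_rot: [[-0.087, 0.996, -0.003], [0.996, 0.087, 0.001], [0.001, -0.003, -1.0]]
force: [-6.6, 0.1, 9.6]
opening: 55.7
grasp_force: 35.0
```

```bash
python3 - <<'E'
from h import *
f,s=hand()
E
```

```text
t 66.55 eef [656.6 112.1  58.6] open 55.8 gf 35.0 F [-6.3 -0.9 10.4]
in tool: centre [-0.11 -1.36 28.02] ztop -17.08 tilt [-0.003 -0.001] world centre [655.3 111.9  75.7]
```

Request:
jog_arm:
  offset:
    - [0, 0, 0.8]
    - [-1.0, 0, 1.2]
    - [-1.6, 0, 1.2]
    - [-1.6, 0, 0.8]
    - [-1.6, 0, 0.3]
    - [-1.6, 0, 0]
    - [-1.6, 0, 0]
  turn:
    - [0, 0, 0]
    - [0, 0, 0]
    - [0, 0, 0]
    - [0, 0, 0]
    - [0, 0, 0]
    - [0, 0, 0]
    - [0, 0, 0]

```text
clock: 67.13
eef_pos: [656.6, 112.2, 58.5]
tool_rot: [[-0.087, 0.996, 0.001], [0.996, 0.087, 0.001], [0.001, 0.001, -1.0]]
force: [-4.6, -0.3, 10.3]
opening: 55.6
grasp_force: 35.0
```

```bash
python3 - <<'E'
from h import *
f,s=hand()
E
```

```text
t 67.1833 eef [656.6 112.2  58.4] open 55.5 gf 35.0 F [-5.9 -0.3 10.3]
in tool: centre [-0.17 -1.26 27.96] ztop -17.13 tilt [-0.002 -0.001] world centre [655.3 111.9  75.6]
```

A firm stop at the step again, so this one is also a reject.

Request:
jog_arm:
  offset:
    - [0, 0, 15]
    - [0, 0, 40]
    - [0, 0, 65]
    - [0, 0, 72]
    - [-20, -12, 72]
    - [-50, -28, 72]
    - [-85, -48, 72]
    - [-120, -67, 72]
    - [-155, -87, 72]
    - [-185, -104, 72]
    - [-195, -110, 72]
    - [-198, -112, 72]
    - [-198, -112, 72]
    - [-198, -112, 72]
    - [-198, -112, 72]
    - [-198, -112, 72]
    - [-198, -112, 72]
    - [-198, -112, 72]
  turn:
    - [0, 0, 0]
    - [0, 0, 0]
    - [0, 0, 0]
    - [0, 0, 0]
    - [0, 0, 0]
    - [0, 0, -3]
    - [0, 0, -6]
    - [0, 0, -9]
    - [0, 0, -11]
    - [0, 0, -11]
    - [0, 0, -11]
    - [0, 0, -11]
    - [0, 0, -11]
    - [0, 0, -11]
    - [0, 0, -11]
    - [0, 0, -11]
    - [0, 0, -11]
    - [0, 0, -11]

```text
clock: 68.68
eef_pos: [458.8, 0.5, 128.1]
tool_rot: [[0.104, 0.995, 0.0], [0.995, -0.104, -0.0], [-0.0, 0.0, -1.0]]
force: [0.6, 0.1, -2.6]
opening: 55.9
grasp_force: 35.0
```

```bash
python3 - <<'E'
from h import *
f,s=hand(); W=cloud(f); cv2.imwrite("pics/w13.png",f["pixels"])
print(disc(W,[446.5,71.4],25.5,36,R=38))
E
```

```text
t 68.7333 eef [4.587e+02 4.000e-01 1.281e+02] open 56.0 gf 35.0 F [-0.9  0.  -3.5]
in tool: centre [-0.15 -1.   27.89] ztop -17.07 tilt [-0.001  0.001] world centre [4.576e+02 4.000e-01 1.452e+02]
(array([445.97141503,  70.89964402,  28.1194503 ]), np.float64(28.98927533228448), 2284)
```

View pics/w13.png

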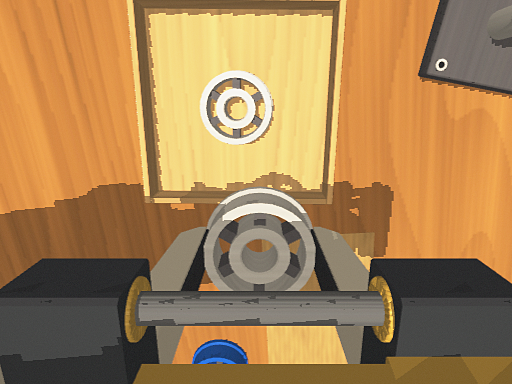

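The tray shows at (237,105) with the first reject centred in it. I put this one squarely on top.

Request:
jog_arm:
  offset:
    - [-3, 20, 0]
    - [-7, 45, 0]
    - [-11, 65, 0]
    - [-11.6, 70.5, -10]
    - [-11.6, 70.5, -35]
    - [-11.6, 70.5, -60]
    - [-11.6, 70.5, -77]
    - [-11.6, 70.5, -84]
    - [-11.6, 70.5, -87]
    - [-11.6, 70.5, -87]
    - [-11.6, 70.5, -87]
    - [-11.6, 70.5, -87]
    - [-11.6, 70.5, -87]
  turn:
    - [0, 0, 0]
    - [0, 0, 0]
    - [0, 0, 0]
    - [0, 0, 0]
    - [0, 0, 0]
    - [0, 0, 0]
    - [0, 0, 0]
    - [0, 0, 0]
    - [0, 0, 0]
    - [0, 0, 0]
    - [0, 0, 0]
    - [0, 0, 0]
    - [0, 0, 0]

```text
clock: 69.82
eef_pos: [447.4, 70.8, 42.1]
tool_rot: [[0.105, 0.995, 0.002], [0.995, -0.105, 0.0], [0.001, 0.002, -1.0]]
force: [0.2, -0.3, -3.7]
opening: 55.7
grasp_force: 35.0
```

```bash
python3 - <<'E'
from h import *
f,s=hand()
E
```

```text
t 69.8667 eef [447.3  70.8  42. ] open 55.7 gf 35.0 F [ 0.5 -0.6 -2.9]
in tool: centre [-0.26 -1.02 27.9 ] ztop -17.18 tilt [-0.002  0.002] world centre [446.2  70.6  59.2]
```

Request:
jog_arm:
  offset:
    - [0, 0.1, -2]
    - [0, 0.1, -4]
    - [0, 0.1, -5]
    - [0, 0.1, -5.6]
    - [0, 0.1, -6.1]
    - [0, 0.1, -6.4]
    - [0, 0.1, -6.4]
  turn:
    - [0, 0, 0]
    - [0, 0, 0]
    - [0, 0, 0]
    - [0, 0, 0]
    - [0, 0, 0]
    - [0, 0, 0]
    - [0, 0, 0]

```text
clock: 70.45
eef_pos: [446.5, 70.8, 35.4]
tool_rot: [[0.105, 0.995, -0.0], [0.995, -0.105, 0.001], [0.001, -0.0, -1.0]]
force: [-2.3, 0.3, 5.0]
opening: 55.6
grasp_force: 35.0
```

```bash
python3 - <<'E'
from h import *
f,s=hand()
E
```

```text
t 70.5 eef [446.5  70.8  35.4] open 55.8 gf 35.0 F [-2.3 -0.5  6.5]
in tool: centre [-0.1  -0.9  27.77] ztop -17.14 tilt [-0.002 -0.001] world centre [445.6  70.8  52.5]
```

Contact is made. I release, retreat up and clear, and take a final check.

Request:
jog_arm:
  offset:
    - [0, 0, 0.2]
    - [0, 0, 0.2]
    - [0, 0, 0.2]
    - [0, 0, 0.2]
    - [0, 0, 10]
    - [0, 0, 35]
    - [0, 0, 70]
    - [0, 0, 105]
    - [10, -30, 120]
    - [25, -70, 130]
    - [35, -110, 130]
    - [45, -150, 130]
    - [50, -180, 130]
    - [50, -180, 130]
    - [50, -180, 130]
    - [50, -180, 130]
  turn:
    - [0, 0, 0]
    - [0, 0, 0]
    - [0, 0, 0]
    - [0, 0, 0]
    - [0, 0, 0]
    - [0, 0, 0]
    - [0, 0, 0]
    - [0, 0, 0]
    - [0, 0, 0]
    - [0, 0, 0]
    - [0, 0, 0]
    - [0, 0, 0]
    - [0, 0, 0]
    - [0, 0, 0]
    - [0, 0, 0]
    - [0, 0, 0]
  claw: 0.78

```text
clock: 71.83
eef_pos: [496.3, -108.2, 164.4]
tool_rot: [[0.104, 0.995, -0.001], [0.995, -0.104, 0.001], [0.001, -0.001, -1.0]]
force: [0.4, -0.8, 0.9]
opening: 72.4
grasp_force: 0.0
```

```bash
python3 - <<'E'
from h import *
f=vision.grab_frame("top"); g=vision.grab_frame("scene"); W=cloud(f); s=monitor.sense(); print(s["clock"],s["eef_pos"],s["force"])
print("tray",disc(W,[449,72],46,66,R=40),"pile",disc(W,[506,332],100,125,R=40))
W=cloud(g); print("tray",disc(W,[447,72],46,60,R=40),"pile",disc(W,[504,332],100,118,R=40))
cv2.imwrite("pics/end.png",g["pixels"])
E
```

```text
71.9333 [ 496.46034848 -107.0328083   164.46901158] [ 0.06006923 -0.21956207  0.08795477]
tray (array([449.01019588,  71.3042498 ,  27.79009737]), np.float64(53.32132905342473), 165) pile (array([506.55364502, 332.26940752,  28.15691608]), np.float64(107.4024144663033), 181)
tray (array([445.53039945,  69.72739374,  28.41631325]), np.float64(51.59121065651027), 190) pile (array([502.9030275 , 330.51712857,  28.28773551]), np.float64(106.67735149164878), 250)
```

View pics/end.png

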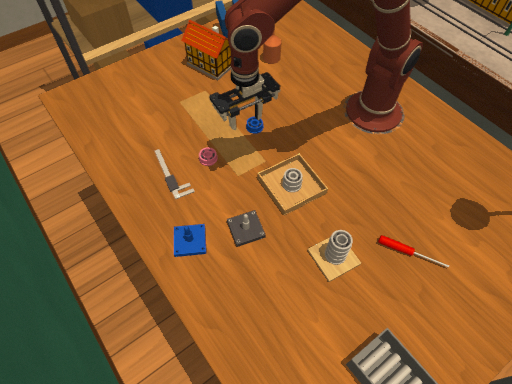

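The final view shows four wheels stacked straight on the board at (340,248), two in the tray at (292,180), the row empty, and everything else where it was.

```bash
python3 -c "
from rig import r
print(r.close_job())"
```

```text
the job is handed in; nothing more can be done
None
```

The job is handed in: I gauged all five wheels in order, piled the three that passed squarely on the first wheel, and laid the two that stopped at the step in the tray.

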